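Fetch a handlebar stem from the double-door parts cupboard

TASK

Fetch the handlebar stem from the wide drawer inside the grey double-door cupboard: open the right-hand door wide (at least square to the cupboard), pull down the slide bolt this uncovers on the edge of the left-hand door, open the left-hand door just as wide, and pull the drawer out all the way. Take the stem out and lay it flat on the rubber mat, setting it down rather than dropping it. Leave doors and drawer open and the bolt drawn, the pedal and the freewheel in the drawer, and the other things on the bench and on the cupboard where they are.

Things in the scene. Friction and masses are not known exactly. Their poses are not given: they have to be found in the camera images.
- cabinet: Grey steel cupboard, 340 wide, 235 deep, 268 high, doors towards the robot. Origin: bench level, middle of the carcass front plane; x points into it, y to the robot's left, z up. Two doors 169 wide, 32 thick, 34 to 264 above the bench, lie on this plane (x -32 to 0) and meet at y 0. A keeper plate on the top overhangs the front by 20 at y -32, over the bolt. A tin and a tub stand on top.
- active (a joint): Right-hand (-y) door, opens first. Hinge angle: 0 shut, 1.57 square to the front, stop at 1.75. Turns about the vertical through active_hinge, anticlockwise seen from above: its free edge swings towards the robot, then to the robot's right. Friction about 0.1 N m, stands where it is left; may start a little ajar (to 0.06).
- active_hinge (a point): Point on the vertical hinge axis of the right door, 165 above the bench, at cupboard x 0, y -170.
- active_handle (a point): Middle of the right door's pull: an upright round steel bar, 10 diameter, 90 long (120 to 210 above the bench), axis 35 in front of the door's face, 45 from its free edge, 124 from the hinge. Frame parallel to the cupboard's when shut; turns with the door.
- passive (a joint): Left-hand (+y) door. Angle 0 shut, 1.57 square, stop at 1.75; turns about passive_hinge clockwise seen from above; friction as the right door. A flat rebate of it, 4 thick (x -4 to 0), 50 wide, reaches behind the right door (cupboard y 0 to -50 when shut) and carries the slide bolt, which locks this door while up in the keeper plate.
- passive_hinge (a point): Point on the vertical hinge axis of the left door, 165 above the bench, at cupboard x 0, y 170.
- passive_handle (a point): Middle of the left door's pull: the same bar as on the right door, mirrored (124 from its hinge). Frame parallel to the cupboard's when shut; turns with the door.
- bolt (a joint): Slide bolt on the left door's rebate: 0 locked (rod up through the keeper plate; starts at 0 to 0.003), grows downwards to its stop at 0.024 m; drawn at 0.017 and beyond. Slides with about 3 N and stays where it is left.
- bolt_knob (a point): Middle of the top face of the bolt's thumb-piece: dark steel block, 12 wide (y), 10 high, reaching 9.5 before and behind this point (x); 22 from its front to the rebate. Locked: cupboard x -16.5, y -32, 212 above the bench, 56 below the keeper plate. The rod, 8 diameter, rises from it at x -9. 26 free between it and the left door's thick part, open space on its right. Push straight down.
- drawer (a joint): Drawer: 0 shut, grows as it is pulled along the cupboard's -x, stop at 0.185 m. About 2 N of friction; it stays where it is left.
- drawer_knob (a point): Middle of the drawer's round steel knob head, 26 diameter, 14 long (x), on a neck 12 thick, 18 between head and drawer front. 85 above the bench, cupboard y 0, 11 behind the front plane when shut: the left door's rebate covers it. A fixed shelf is above, underside at 130, its front 62 behind the front plane.
- drawer_floor (a point): Middle of the drawer's inner floor, 55 above the bench; axes as the cupboard's, moves with the drawer. Inside 280 wide, 181 deep; side and back walls 40 above the floor, front 61. The knob is 122 before this point. The parts lie in three places about 88 apart across the width, some 24 nearer the front than this point. Fully out, this point is 52 before the cupboard's front plane.
- stem_center (a point): Handlebar stem, dark steel, lying flat: middle of its tube, 18 above its underside. 116 long (its x), tube 28 diameter with 44 free between two clamps: upright steerer clamp 36 diameter, 36 high at the -x end, cross-wise bar clamp 36 diameter, 42 wide at the +x end. About 0.18 kg. Lies roughly along the cupboard's x in any of the drawer's three places.
- pedal_center (a point): Flat black pedal 88 x 56 x 22 with a short steel axle end, in the drawer, half-way up.
- freewheel_center (a point): Steel freewheel, a toothed disc 60 diameter with a hub, 22 high, in the drawer, half-way up.
- mat: Black rubber mat 220 x 220, 3 thick, fixed on the bench to the left of the cupboard; origin in the middle of its underside.
- tin_center (a point): Can 80 diameter, 85 high, standing on the cupboard.
- tub_center (a point): White open tub 90 diameter, 75 high, standing on the cupboard.
- spanner: Open spanner 170 long lying on the bench before the cupboard, under the sweep of the doors and drawer (about 10 high).
- screwdriver: Screwdriver 200 long lying on the bench.
- oil_center (a point): White oil bottle 48 diameter, 140 high, standing beyond the mat.

How it is judged:
By the outcome, as a careful person would: the job done as asked, in the order asked, and still so for the second after the job is handed in, with the robot touching nothing.
It also fails if it takes over 72 s, if anything falls off the work surface, if the arm or the gripper's body presses on something with over 40 N, if the wrist force passes 120 N, or if a joint passes its speed limit or range.

ROBOT

A 6-joint arm with a two-finger parallel gripper is mounted at the origin on the work surface. World frame = base frame: x ahead of the robot, y to its left, z up, the work surface at z = 0. Lengths are in m, angles in rad, forces in N, time in s.
With the tool pointing down it reaches from about 0.35 to 0.775 m from the base axis. Payload 5.5 kg.
Tool frame: the origin (TCP) lies between the finger pads; the fingertips stand 22 mm ahead of it and the grasp point (between the pads) lies 3 mm ahead of it (env.finger_overhang is the distance from the TCP to the fingertips, in m); y points along the fingers, x is the direction in which the jaws open and shut, and the axes are right-handed (so a half turn about y gives the same grasp; the last joint's range is limited). The gripper opens to 85 mm and grips with 20 to 120 N. Pads are 22 mm wide; open, the fingers measure 114 mm over their backs; the gripper's body (76 mm by 85 mm) begins 54 mm behind the grasp point. The pads swing forward as they close: fully open they stand 13 mm farther back than shut.
Start: joints at [-1.442, 0.313, 0.046, 1.304, 0, 1.431], TCP at [0.153, -0.554, 0.253] pointing down, gripper open.
Joint ranges: [-2.76, 2.76], [-0.86, 1.69], [-1.03, 1.26], [-2.2, 2.34], [-1.47, 1.5], [-3.14, 3.14]. Speed limits (rad/s): [2.57, 2.57, 3.14, 3.14, 3.14, 3.14].

INTERFACE

Orientations are given as a unit quaternion [w, x, y, z].
In Python, from workcell import monitor, cams, job, env gives the robot as it stands.
- The arm moves only by the tool drive_tool, never from a script. Its argument "plan" is text: rows parted by semicolons, each of 7 numbers parted by spaces: the opening, from -1 (shut) to 1 (fully open), then the shift along the tool's x, y, z in mm, then the turn, a rotation vector about the tool's x, y, z in degrees. In form: gripper x y z rx ry rz; .... A call has 1 to 8 rows; each row shifts and turns the pose as measured when the row begins, along the tool's axes as they then stand; what a row does not reach is not made up. A row lasts 1/8 s, in which the tool goes at most 62.5 mm and 10.7 degrees, less where a joint would pass 70% of its speed; a pose out of reach is approached as far as the arm can. A call is refused whole if a number of a shift passes 62.5 or a number of a turn 10.7, either way. A call with a gripper value outside its range is refused whole. The fingers move at their own pace and stop on an object; "grip_force" is the grip in N (left out, the last holds). Time passes only in rows, so rows that do not move let the fingers close. It gives the time, the measured TCP pose, the force and the opening at its end, in the units of the state.
- monitor.get_state(): the state, without advancing time (a new reading comes with each control period).
- cams.read_camera(name): name is "side" or "top"; returns (picture, depth): 420x560x3 uint8, red, green, blue; 420x560 float32, m along the optical axis (not along the pixel's ray), 0 where there is no reading.
- cams.calibration(name): a dict with "fx", "fy", "cx", "cy" (pixels), "R" (3x3) and "t" (3): a world point X has camera coordinates R X + t. Camera axes: x right, y down, z forward; pixel columns grow to the right and rows downward; lengths in m; the calibration is good to about 2 mm. A picture is of the moment at which its call begins. calibration takes no time and is no camera call.
- job.hand_in(): hands the job in, once; it reports no verdict.
The state is a dict: "clock": time; "joint_pos": joint angles; "qvel": joint speeds; "tau": joint torques, N m; "tcp_pos": TCP position; "orientation": TCP orientation; "wrist_force": force on the tool from outside, world axes, zero at the start; "ft_torque": the same for the moment, N m; "finger_gap": finger opening in m.
Only numpy, scipy, OpenCV 4.12 (cv2) and the standard library are available. Lean on these libraries where they do the work, as an engineer would, in place of code of your own. Each camera call takes 0.05 s, during which the arm holds its last target.

## Working session

There is one attempt and no reset: what is moved stays moved. The work goes in short steps, Python scripts to look and compute and a tool call to move; the robot and the scene stay as the last step left them, time stands still between calls to the robot, and variables do not carry over. Pictures are saved under pics/ and viewed, and the job is handed in when it is done.

Besides the shell and the picture viewer there is one more tool, called as name(argument=value, ...) on one line, values as JSON. drive_tool: Moves the arm, as the interface text tells. Its arguments: {"type":"object","properties":{"plan":{"type":"string"},"grip_force":{"type":"number"}},"required":["plan"]}

```bash
ls; mkdir -p pics; python3 - <<'E'
from workcell import monitor,cams,job,env
import cv2,numpy as np
print(monitor.get_state(), env.finger_overhang)
for n in("side","top"):
    p,d=cams.read_camera(n); cv2.imwrite(f"pics/{n}0.png",p[:,:,::-1]); np.savez(f"{n}0.npz",p=p,d=d); print(n,cams.calibration(n))
E
```

```text
pics
{'clock': 0.0, 'joint_pos': array([-1.44161954e+00,  3.13977440e-01,  4.49590098e-02,  1.30363495e+00,
       -4.93171118e-07,  1.43118422e+00]), 'qvel': array([ 0.00095596, -0.0015244 ,  0.00095682, -0.00105186,  0.00015768,
       -0.00128723]), 'tau': array([-3.02069930e-04, -4.80633008e+01,  2.98528862e+01,  1.96413085e-02,
       -1.36986205e-04, -5.45306605e-06]), 'tcp_pos': array([ 0.15261871, -0.55386177,  0.25241376]), 'orientation': array([ 0.56295276, -0.56201965,  0.42895798, -0.42803406]), 'wrist_force': array([0.65221953, 0.0224819 , 0.03283196]), 'ft_torque': array([ 0.00389156,  0.03611995, -0.0342888 ]), 'finger_gap': 0.08511797676198243} 0.022
side {'fx': 386.74871319337575, 'fy': 386.74871319337575, 'cx': 277.9551065400129, 'cy': 215.61741610163773, 'R': array([[ 0.05107828, -0.99866907,  0.00714819],
       [-0.95363406, -0.05089812, -0.29663355],
       [ 0.29660258,  0.00833477, -0.95496463]]), 't': array([0.01835953, 0.59334778, 0.96920461])}
top {'fx': 490.8988355305409, 'fy': 490.8988355305409, 'cx': 277.2884531799823, 'cy': 209.18532525421813, 'R': array([[ 0.04228072, -0.99910524, -0.0010323 ],
       [-0.97764266, -0.0411594 , -0.20620557],
       [ 0.20597857,  0.00972774, -0.97850815]]), 't': array([0.02792333, 0.61388051, 1.13202156])}
```

View pics/side0.png

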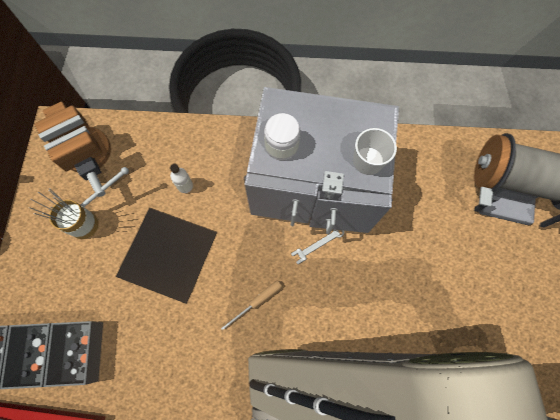

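View pics/top0.png

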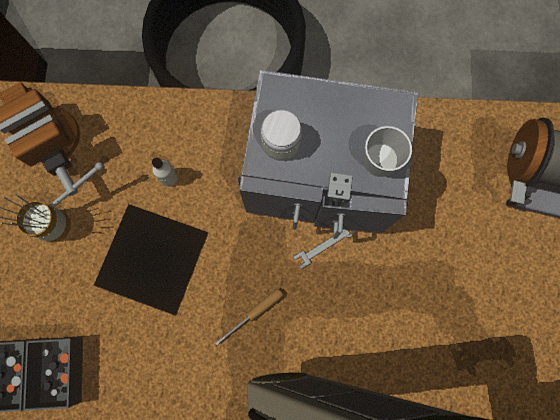

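The side and top views show the cupboard with its top corners at about (262,90), (397,107), (390,205) and (250,180) in side. The handles are at about (295,210) and (332,218), and the mat is at about (167,254). Next I'll fit the cupboard and mat poses.

```bash
cat > h.py <<'E'
import numpy as np,cv2
from workcell import monitor,cams,job,env
from scipy.spatial.transform import Rotation as Rot
def load(f): 
    z=np.load(f); return z['p'],z['d']
def cloud(n,d):
    c=cams.calibration(n); v,u=np.mgrid[0:420,0:560]
    P=np.stack([(u-c['cx'])/c['fx']*d,(v-c['cy'])/c['fy']*d,d],-1)
    return (P-c['t'])@c['R']
def proj(n,X):
    c=cams.calibration(n); X=np.atleast_2d(X)@c['R'].T+c['t']
    return np.stack([c['fx']*X[:,0]/X[:,2]+c['cx'],c['fy']*X[:,1]/X[:,2]+c['cy']],-1)
def ray(n,uv,z):
    c=cams.calibration(n); o=-c['R'].T@c['t']; r=c['R'].T@np.array([(uv[0]-c['cx'])/c['fx'],(uv[1]-c['cy'])/c['fy'],1])
    return o+r*(z-o[2])/r[2]
def snap(tag,names=("side","top"),crop=None):
    out={}
    for n in names:
        p,d=cams.read_camera(n); np.savez(f"{n}{tag}.npz",p=p,d=d); cv2.imwrite(f"pics/{n}{tag}.png",p[:,:,::-1]); out[n]=(p,d)
    return out
def state():
    s=monitor.get_state(); print("t",round(s['clock'],2),"q",np.round(s['joint_pos'],3),"p",np.round(s['tcp_pos']*1000,1),"gap",round(s['finger_gap']*1000,1),"F",np.round(s['wrist_force'],1))
    w=s['orientation']; R=Rot.from_quat([w[1],w[2],w[3],w[0]]).as_matrix(); print(np.round(R,3)); return s,R
E
python3 - <<'E'
from h import *
for n in("side","top"):
    p,d=load(n+"0.npz"); P=cloud(n,d)
    z=P[...,2]
    m=((abs(z-0.268)<0.008)&(d>0)&(P[...,0]>.3)).astype(np.uint8)
    k,l,st,_=cv2.connectedComponentsWithStats(m); i=1+np.argmax(st[1:,4]); 
    pts=(P[l==i][:,:2]*1000).astype(np.float32)
    print(n,len(pts),np.median(z[l==i])); r=cv2.minAreaRect(pts); print(r, cv2.boxPoints(r))
    # mat
    hsv=cv2.cvtColor(p,cv2.COLOR_RGB2HSV); m=((hsv[...,2]<60)&(abs(z)<.02)&(d>0)&(P[...,0]>.3)&(P[...,1]>0.05)).astype(np.uint8)
    m=cv2.morphologyEx(m,cv2.MORPH_OPEN,np.ones((5,5)))
    k,l,st,c=cv2.connectedComponentsWithStats(m)
    for i in range(1,k):
        if st[i,4]>1500: 
            pts=np.array([ray(n,(u,v),.003)[:2]*1000 for v,u in np.argwhere(l==i)],np.float32); print('mat',st[i],cv2.minAreaRect(pts))
s,R=state()
E
cat >> h.py <<'E'
E
python3 - <<'E'
import cv2
for n,(a,b,c,d) in {"side":(230,80,410,280),"top":(230,60,430,280)}.items():
    p=cv2.imread(f"pics/{n}0.png"); q=p[b:d,a:c]; cv2.imwrite(f"pics/{n}0c.png",cv2.resize(q,None,fx=2.7,fy=2.7,interpolation=cv2.INTER_CUBIC))
E
```

```text
side 11340 0.26814816676716263
((718.790283203125, -51.69966125488281), (340.89483642578125, 278.6492004394531), 83.83784484863281) [[ 561.9744  -206.20677]
 [ 839.0136  -236.11772]
 [ 875.60614  102.80745]
 [ 598.56696  132.7184 ]]
mat [ 120  210   70   66 2504] ((497.4907531738281, 382.7476501464844), (172.48971557617188, 205.6785125732422), 72.97303009033203)
top 16290 0.267214239086102
((717.1123046875, -51.21046447753906), (341.0108337402344, 277.6871337890625), 83.81666564941406) [[ 560.7113   -205.76907 ]
 [ 836.78296  -235.6788  ]
 [ 873.5133    103.348145]
 [ 597.44165   133.25787 ]]Traceback (most recent call last):
  File "<stdin>", line 15, in <module>
  File "h.py", line 14, in ray
    c=cams.calibration(n); o=-c['R'].T@c['t']; r=c['R'].T@np.array([(uv[0]-c['cx'])/c['fx'],(uv[1]-c['cy'])/c['fy'],1])
ValueError: time passes only in moves, steps and waits
```

View pics/side0c.png

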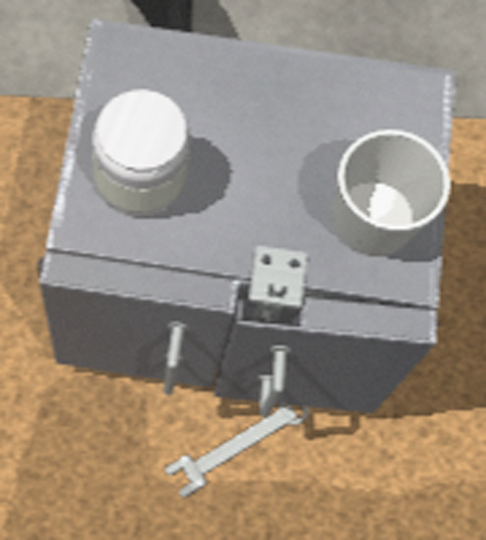

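```bash
cat > cal.py <<'E'
from workcell import cams
import pickle
pickle.dump({n:cams.calibration(n) for n in("side","top")},open("cal.pkl","wb"))
E
python3 cal.py; sed -i 's/^import numpy as np,cv2/import numpy as np,cv2,pickle\nCAL=pickle.load(open("\.\/cal.pkl","rb"))/; s/cams.calibration(n)/CAL[n]/' h.py
python3 - <<'E'
from h import *
for n in("side","top"):
    p,d=load(n+"0.npz"); P=cloud(n,d); z=P[...,2]
    hsv=cv2.cvtColor(p,cv2.COLOR_RGB2HSV); m=((hsv[...,2]<60)&(abs(z)<.02)&(d>0)&(P[...,0]>.3)&(P[...,1]>0.05)).astype(np.uint8)
    m=cv2.morphologyEx(m,cv2.MORPH_OPEN,np.ones((5,5)))
    k,l,st,c=cv2.connectedComponentsWithStats(m)
    for i in range(1,k):
        if st[i,4]>1000: 
            pts=np.array([ray(n,(u,v),.003)[:2]*1000 for v,u in np.argwhere(l==i)],np.float32); print('mat',n,st[i],c[i],cv2.minAreaRect(pts),ray(n,c[i],.003))
    # column-wise profile to look at handle
    ex=np.array([.9942,-.1074]);ey=np.array([.1074,.9942]);O=np.array([.6226,-.0412])
    L=P[...,:2]-O; cx=L@ex; cy=L@ey
    front=(d>0)&(z>.06)&(z<.255)&(abs(cy)<.16)&(cx<.02)&(cx>-.2)
    for lo,hi in((-.16,-.11),(-.11,-.07),(.06,.11),(.11,.16)):
        mm=front&(cy>lo)&(cy<hi)&(z<.24); print(lo,hi,mm.sum(),np.round(np.median(cx[mm])*1000,1))
    hm=front&(cx<-.05); k,l,st,c=cv2.connectedComponentsWithStats(hm.astype(np.uint8))
    for i in range(1,k):
        if st[i,4]>15:
            q=l==i; print(n,'h',st[i],np.round([cx[q].mean()*1000,cx[q].min()*1000,cy[q].mean()*1000,z[q].min()*1000,z[q].max()*1000],1))
s,R=state()
E
python3 - <<'E'
import cv2
p=cv2.imread("pics/top0.png")[160:280,230:430]; cv2.imwrite("pics/top0c.png",cv2.resize(p,None,fx=4,fy=4,interpolation=cv2.INTER_CUBIC))
E
```

```text
mat side [ 120  210   70   66 2504] [153.70846645 248.99321086] ((497.4907531738281, 382.7476501464844), (172.48971557617188, 205.6785125732422), 72.97303009033203) [0.49859644 0.40342066 0.003     ]
-0.16 -0.11 422 -34.6
-0.11 -0.07 338 -37.0
0.06 0.11 427 -32.3
0.11 0.16 430 -32.3
side h [290 207   7  19  76] [-66.8 -72.8  46.4 122.3 220.1]
side h [326 213   9  22 106] [-69.  -80.1 -48.2 121.1 218.1]
mat top [  96  206  111  108 7540] [151.13222812 259.09310345] ((486.44744873046875, 365.182861328125), (219.98358154296875, 218.9909210205078), 72.83456420898438) [0.48375683 0.36538574 0.003     ]
-0.16 -0.11 363 -36.5
-0.11 -0.07 283 -38.9
0.06 0.11 370 -34.2
0.11 0.16 368 -34.2
top h [292 212   8  18  82] [-66.5 -74.7  46.9 122.  218.3]
top h [333 218  11  21 130] [-67.9 -82.2 -47.6 118.  220.2]
t 0.1 q [-1.442  0.314  0.045  1.304 -0.     1.431] p [ 152.6 -553.9  252.5] gap 85.5 F [ 0. -0. -0.]
[[ 0.266 -0.     0.964]
 [-0.964  0.002  0.266]
 [-0.002 -1.     0.   ]]
```

View pics/top0c.png

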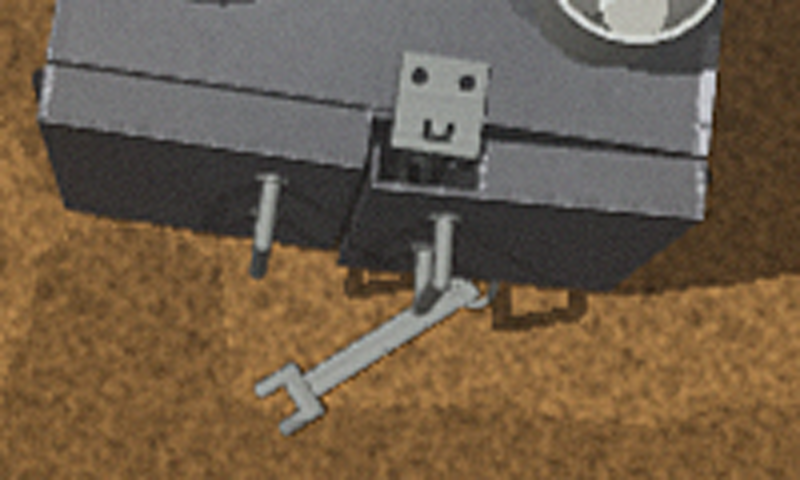

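The top crop shows the left door shut and the right door slightly ajar, about 0.05 rad. The bars match the expected places. The cupboard origin is about (621,-41) mm with yaw −6.2°, and the mat centre is about (486,365) mm. Next is a helper that turns a goal pose into tool-frame rows.

```bash
cat >> h.py <<'E'
YAW=np.deg2rad(-6.17); EX=np.array([np.cos(YAW),np.sin(YAW),0]); EY=np.array([-np.sin(YAW),np.cos(YAW),0]); O3=np.array([621.4,-41.1,0.])
def W(cx,cy,z): return O3+EX*cx+EY*cy+np.array([0,0,z])
def C(p): d=np.asarray(p)-O3; return np.array([d@EX,d@EY,d[2]])
def ori(tilt,turn=0,flip=False):
    # tilt from vertical-down toward cup +x (deg); turn = yaw about world z (deg) relative to cupboard
    r=Rot.from_euler('z',turn,degrees=True).as_matrix(); ex=r@EX; ey=r@EY; a=np.deg2rad(tilt)
    y=np.sin(a)*ex-np.cos(a)*np.array([0,0,1.]); x=-ey*(-1 if flip else 1); return np.stack([x,y,np.cross(x,y)],1)
def rows(goals,dmax=50,amax=9,grip=None):
    """goals: list of (TCP mm, R)"""
    s=monitor.get_state(); w=s['orientation']; R=Rot.from_quat([w[1],w[2],w[3],w[0]]); p=s['tcp_pos']*1000
    for pg,Rg in goals:
        if Rg is None: Rg=R.as_matrix()
        Rg=Rot.from_matrix(Rg); dr=(R.inv()*Rg).as_rotvec(degrees=True); dp=pg-p
        n=max(1,int(np.ceil(max(np.linalg.norm(dp)/dmax,np.linalg.norm(dr)/amax))))
        for i in range(n):
            loc=R.inv().apply(dp/n); print(np.round(np.r_[loc,dr/n],1)); R=R*Rot.from_rotvec(dr/n,degrees=True)
        p=pg; R=Rg; print('--')
def grasp2tcp(g,R): return np.asarray(g)-3*R[:,1]
E
python3 - <<'E'
from h import *
R=ori(30); g=W(-73.6,-49.6,188)
t=grasp2tcp(g,R); print(g,t)
rows([(t-75*R[:,1],R),(t,R)])
E
```

```text
[542.89538841 -82.50224583 188.        ] [541.40407735 -82.34102762 190.59807621]
[-30.4  -0.2  38.8   2.5   1.8  -0.5]
[-31.6   1.2  37.8   2.5   1.8  -0.5]
[-32.8   2.5  36.7   2.5   1.8  -0.5]
[-33.9   3.8  35.6   2.5   1.8  -0.5]
[-35.    5.   34.3   2.5   1.8  -0.5]
[-36.1   6.2  33.    2.5   1.8  -0.5]
[-37.1   7.3  31.6   2.5   1.8  -0.5]
[-38.1   8.3  30.1   2.5   1.8  -0.5]
[-39.1   9.2  28.5   2.5   1.8  -0.5]
[-40.   10.1  26.9   2.5   1.8  -0.5]
[-40.9  10.9  25.2   2.5   1.8  -0.5]
[-41.8  11.6  23.5   2.5   1.8  -0.5]
--
[ 0.  37.5 -0.   0.   0.   0. ]
[ 0.  37.5 -0.   0.   0.   0. ]
--
```

drive_tool(plan="0 -30 0 39 2.5 1.8 -0.5; 0 -32 1 38 2.5 1.8 -0.5; 0 -33 2 37 2.5 1.8 -0.5; 0 -34 4 36 2.5 1.8 -0.5; 0 -35 5 34 2.5 1.8 -0.5; 0 -36 6 33 2.5 1.8 -0.5; 0 -37 7 32 2.5 1.8 -0.5; 0 -38 8 30 2.5 1.8 -0.5", grip_force=30)

```text
clock: 1.1
tcp_pos: [0.3947, -0.2305, 0.254]
orientation: [-0.578, 0.405, -0.398, 0.586]
wrist_force: [1.4, -0.3, 0.5]
finger_gap: 0.043
```

```bash
cat > go.py <<'E'
from h import *
E
python3 - <<'E'
from h import *
state()
R=ori(30); g=W(-73.6,-49.6,188)
t=grasp2tcp(g,R)
rows([(t-75*R[:,1],R),(t,R)])
E
```

```text
t 1.1 q [-0.87  -0.141 -0.512  0.948  0.265  2.308] p [ 394.7 -230.5  254. ] gap 43.0 F [ 1.4 -0.3  0.5]
[[-0.005  0.356  0.935]
 [-1.    -0.015  0.001]
 [ 0.014 -0.935  0.356]]
[-38.2   8.8  25.7   2.3   1.4  -0.5]
[-38.9   9.5  24.4   2.3   1.4  -0.5]
[-39.5  10.1  23.1   2.3   1.4  -0.5]
[-40.2  10.7  21.6   2.3   1.4  -0.5]
--
[ 0.  37.5 -0.   0.   0.   0. ]
[ 0.  37.5 -0.   0.   0.   0. ]
--
```

```bash
python3 - <<'E'
from h import *
s,R0=state()
R=ori(30,flip=True); g=W(-73.6,-49.6,188)
t=grasp2tcp(g,R); pre=t-75*R[:,1]
p=s['tcp_pos']*1000
half=R0@Rot.from_rotvec([0,-90,0],degrees=True).as_matrix()
rows([((p+pre)/2,half),(pre,R)],amax=10.5)
E
```

```text
t 1.1 q [-0.87  -0.141 -0.512  0.948  0.265  2.308] p [ 394.7 -230.5  254. ] gap 43.0 F [ 1.4 -0.3  0.5]
[[-0.005  0.356  0.935]
 [-1.    -0.015  0.001]
 [ 0.014 -0.935  0.356]]
[ -8.5   2.    5.7   0.  -10.    0. ]
[ -7.4   2.    7.1   0.  -10.    0. ]
[ -6.    2.    8.3   0.  -10.    0. ]
[ -4.5   2.    9.2   0.  -10.    0. ]
[ -2.8   2.    9.8   0.  -10.    0. ]
[ -1.1   2.   10.2   0.  -10.    0. ]
[  0.7   2.   10.2   0.  -10.    0. ]
[  2.5   2.    9.9   0.  -10.    0. ]
[  4.2   2.    9.3   0.  -10.    0. ]
--
[ 5.7  2.   8.5 -0.9 -9.3 -0.6]
[ 7.   1.9  7.5 -0.9 -9.3 -0.6]
[ 8.1  1.9  6.3 -0.9 -9.3 -0.6]
[ 9.   1.9  4.9 -0.9 -9.3 -0.6]
[ 9.7  1.9  3.4 -0.9 -9.3 -0.6]
[10.1  2.   1.8 -0.9 -9.3 -0.6]
[10.2  2.1  0.2 -0.9 -9.3 -0.6]
[10.1  2.2 -1.4 -0.9 -9.3 -0.6]
[ 9.7  2.3 -3.  -0.9 -9.3 -0.6]
--
```

drive_tool(plan="0 -8.5 2 5.7 0 -10.5 0; 0 -7.4 2 7 0 -10.5 0; 0 -6 2 8 0 -10.5 0; 0 -4.5 2 9 0 -10.5 0; 0 -2.8 2 10 0 -10.5 0; 0 -1 2 10 0 -10.5 0; 0 1 2 10 0 -10.5 0; 0 2.5 2 10 0 -10.5 0")

```text
clock: 2.1
tcp_pos: [0.4393, -0.1529, 0.2499]
orientation: [0.696, -0.694, -0.102, -0.151]
wrist_force: [0.2, 0.3, -0.6]
finger_gap: 0.0426
```

drive_tool(plan="0 4 2 9 -1 -10.5 -0.6; 0 6 2 8 -1 -10.5 -0.6; 0 7 2 7 -1 -10.5 -0.6; 0 8 2 6 -1 -10.5 -0.6; 0 9 2 5 -1 -10.5 -0.6; 0 10 2 3 -1 -10.5 -0.6; 0 10 2 2 -1 -10.5 -0.6; 0 10 2 0 -1 -10.5 -0.6")

```text
clock: 3.1
tcp_pos: [0.4755, -0.076, 0.2409]
orientation: [-0.393, 0.649, 0.563, -0.329]
wrist_force: [-0.7, 0.4, -0.5]
finger_gap: 0.043
```

```bash
python3 - <<'E'
from h import *
s,R0=state()
R=ori(30,flip=True); g=W(-73.6,-49.6,188)
t=grasp2tcp(g,R); pre=t-75*R[:,1]
rows([(pre,R),(t,R)],amax=10.5)
E
```

```text
t 3.1 q [-0.404 -0.229 -0.679  0.642  0.133 -0.217] p [475.5 -76.  240.9] gap 43.0 F [-0.7  0.4 -0.5]
[[ 0.15   0.472 -0.869]
 [ 0.989 -0.058  0.139]
 [ 0.016 -0.879 -0.476]]
[  2.2   0.8 -32.2  -1.6  -2.6  -0.4]
--
[-0.  37.5  0.   0.   0.   0. ]
[-0.  37.5  0.   0.   0.   0. ]
--
```

drive_tool(plan="0 2 1 -32 -1.6 -2.6 -0.4; 0 0 37 0 0 0 0; 0 0 30 0 0 0 0; 0 0 0 0 0 0 0")

```text
clock: 3.6
tcp_pos: [0.5374, -0.0807, 0.1951]
orientation: [-0.371, 0.643, 0.58, -0.335]
wrist_force: [-0.7, -0.2, -0.5]
finger_gap: 0.0429
```

```bash
python3 - <<'E'
from h import *
s,R0=state(); print(C(s['tcp_pos']*1000+3*R0[:,1]))
snap("1",("top",))
p=cv2.imread("pics/top1.png")[130:300,200:460]; cv2.imwrite("pics/top1c.png",cv2.resize(p,None,fx=3,fy=3))
E
```

```text
t 3.6 q [-0.363 -0.073 -0.69   0.445  0.128 -0.227] p [537.4 -80.7 195.1] gap 42.9 F [-0.7 -0.2 -0.5]
[[ 0.103  0.497 -0.862]
 [ 0.995 -0.053  0.089]
 [-0.001 -0.866 -0.5  ]]
[-77.71184149 -48.40858882 192.51817256]
```

View pics/top1c.png

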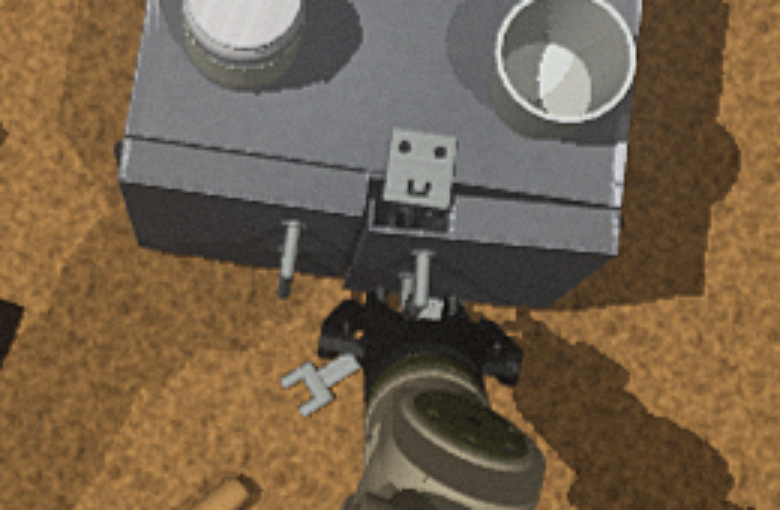

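The fingers straddle the right bar, at crop (420,280). I'll advance a little and close.

drive_tool(plan="0 0 6 0 0 0 0; -1 0 0 0 0 0 0; -1 0 0 0 0 0 0; -1 0 0 0 0 0 0; -1 0 0 0 0 0 0", grip_force=30)

```text
clock: 4.28
tcp_pos: [0.5404, -0.0827, 0.1934]
orientation: [-0.369, 0.645, 0.579, -0.335]
wrist_force: [1.1, -1.9, -2.1]
finger_gap: 0.0091
```

```bash
python3 - <<'E'
from h import *
s,R0=state(); c=C(s['tcp_pos']*1000+3*R0[:,1]); print(c)
rel=c[:2]-[0,-170]; th0=np.arctan2(rel[1],rel[0]); r=np.hypot(*rel); print(r,"theta",th0-np.arctan2(124,-67))
# arc, tool yaw turning half as much
g=[]
for k in range(1,9):
    dth=.1*k; cx,cy=np.cos(th0+dth)*r, np.sin(th0+dth)*r-170
    R=ori(30,turn=np.rad2deg(dth)*.5,flip=True); g.append((grasp2tcp(W(cx,cy,c[2]),R),R))
rows(g)
E
```

```text
t 4.28 q [-0.363 -0.067 -0.691  0.433  0.124 -0.225] p [540.4 -82.7 193.4] gap 9.1 F [ 1.1 -1.9 -2.1]
[[ 0.106  0.5   -0.86 ]
 [ 0.994 -0.057  0.089]
 [-0.004 -0.864 -0.503]]
[-74.53813692 -50.0343861  190.81111479]
141.23626437449914 theta 0.060572288430914334
[-8.1 -5.8 10.   0.2 -2.3 -1.6]
--
[-8.7 -5.6  9.7  0.  -2.5 -1.4]
--
[-9.2 -5.4  9.3  0.  -2.5 -1.4]
--
[-9.8 -5.1  8.9 -0.  -2.5 -1.4]
--
[-10.3  -4.9   8.5   0.   -2.5  -1.4]
--
[-10.7  -4.6   8.   -0.   -2.5  -1.4]
--
[-11.2  -4.4   7.5   0.   -2.5  -1.4]
--
[-11.6  -4.1   7.1  -0.   -2.5  -1.4]
--
```

drive_tool(plan="-1 -8 -6 10 0 -2.5 -1.5; -1 -9 -5.6 9.7 0 -2.5 -1.4; -1 -9.2 -5.4 9.3 0 -2.5 -1.4; -1 -9.8 -5.1 9 0 -2.5 -1.4; -1 -10.3 -4.9 8.5 0 -2.5 -1.4; -1 -10.7 -4.6 8 0 -2.5 -1.4; -1 -11.2 -4.4 7.5 0 -2.5 -1.4; -1 -11.6 -4.1 7 0 -2.5 -1.4")

```text
clock: 5.28
tcp_pos: [0.4665, -0.1638, 0.1934]
orientation: [-0.29, 0.51, 0.702, -0.404]
wrist_force: [0.1, 2.1, -3.5]
finger_gap: 0.0088
```

```bash
python3 - <<'E'
from h import *
s,R0=state(); c=C(s['tcp_pos']*1000+3*R0[:,1]); print(c)
rel=c[:2]-[0,-170]; th0=np.arctan2(rel[1],rel[0]); r=np.hypot(*rel); print(r,"theta",th0-np.arctan2(124,-67))
z=R0[:,1]; print('yaw',np.rad2deg(np.arctan2(z[1],z[0])-YAW))
y0=np.rad2deg(np.arctan2(z[1],z[0])-YAW)
g=[]
for k in range(1,8):
    dth=.12*k; cx,cy=np.cos(th0+dth)*r, np.sin(th0+dth)*r-170
    R=ori(30,turn=y0+np.rad2deg(dth)*.6,flip=True); g.append((grasp2tcp(W(cx,cy,c[2]),R),R)); print(g[-1][0])
rows(g)
E
```

```text
t 5.28 q [-0.761 -0.05  -0.641  0.705  0.458 -1.015] p [ 466.5 -163.8  193.4] gap 8.8 F [ 0.1  2.1 -3.5]
[[-0.311  0.481 -0.82 ]
 [ 0.95   0.153 -0.271]
 [-0.005 -0.863 -0.505]]
[-139.39885068 -138.07344683  190.81923989]
143.00819685242993 theta 0.8502661818947228
yaw 23.797428387824247
[ 461.95402431 -180.46342388  193.4173161 ]
[ 459.38660885 -197.51298015  193.4173161 ]
[ 458.87417793 -214.74981523  193.4173161 ]
[ 460.4245672  -231.92689409  193.4173161 ]
[ 464.01600527 -248.79800539  193.4173161 ]
[ 469.59742412 -265.12129833  193.4173161 ]
[ 477.0891905  -280.66275692  193.4173161 ]
[-14.4  -4.7   8.3   0.3  -3.   -2.1]
--
[-14.9  -4.4   7.5  -0.   -3.6  -2.1]
--
[-15.3  -4.    6.9   0.   -3.6  -2.1]
--
[-15.7  -3.6   6.3  -0.   -3.6  -2.1]
--
[-16.   -3.2   5.6   0.   -3.6  -2.1]
--
[-16.3  -2.9   5.    0.   -3.6  -2.1]
--
[-16.5  -2.5   4.3   0.   -3.6  -2.1]
--
```

```bash
python3 - <<'E'
from h import *
s,R0=state(); c=C(s['tcp_pos']*1000+3*R0[:,1])
rel=c[:2]-[0,-170]; th0=np.arctan2(rel[1],rel[0]); r=np.hypot(*rel)
z=R0[:,1]; y0=np.rad2deg(np.arctan2(z[1],z[0])-YAW)
g=[]
for k in range(1,9):
    dth=.105*k; cx,cy=np.cos(th0+dth)*r, np.sin(th0+dth)*r-170
    R=ori(30,turn=y0+np.rad2deg(dth)*.85,flip=True); g.append((grasp2tcp(W(cx,cy,c[2]),R),R))
rows(g)
E
```

```text
t 5.28 q [-0.761 -0.05  -0.641  0.705  0.458 -1.015] p [ 466.5 -163.8  193.4] gap 8.8 F [ 0.1  2.1 -3.5]
[[-0.311  0.481 -0.82 ]
 [ 0.95   0.153 -0.271]
 [-0.005 -0.863 -0.505]]
[-12.5  -4.2   7.3   0.3  -3.8  -2.6]
--
[-12.8  -4.1   7.   -0.   -4.4  -2.6]
--
[-12.9  -4.    6.9   0.   -4.4  -2.6]
--
[-13.   -3.9   6.7  -0.   -4.4  -2.6]
--
[-13.1  -3.8   6.5   0.   -4.4  -2.6]
--
[-13.2  -3.7   6.3   0.   -4.4  -2.6]
--
[-13.4  -3.6   6.2  -0.   -4.4  -2.6]
--
[-13.5  -3.4   6.    0.   -4.4  -2.6]
--
```

drive_tool(plan="-1 -12.5 -4.2 7.3 0 -4 -2.6; -1 -12.8 -4 7 0 -4.4 -2.6; -1 -13 -4 6.9 0 -4.4 -2.6; -1 -13 -3.9 6.7 0 -4.4 -2.6; -1 -13 -3.8 6.5 0 -4.4 -2.6")

```text
clock: 5.9
tcp_pos: [0.4608, -0.237, 0.1933]
orientation: [-0.193, 0.336, 0.801, -0.457]
wrist_force: [-0.1, 2.7, -1.3]
finger_gap: 0.0089
```

```bash
cat > arc.py <<'E'
from h import *
import sys
side=sys.argv[1]; step=float(sys.argv[2]); n=int(sys.argv[3]); ratio=float(sys.argv[4]); sg=1 if side=='R' else -1; tilt=float(sys.argv[5]) if len(sys.argv)>5 else 30
hy=-170*sg; flip=True
s,R0=state(); c=C(s['tcp_pos']*1000+3*R0[:,1])
rel=c[:2]-[0,hy]; th0=np.arctan2(rel[1],rel[0]); r=np.hypot(*rel)
print("cup",c,"r",r,"theta",np.angle(np.exp(1j*(th0-np.arctan2(124*sg,-67))))*sg)
z=R0[:,1]; y0=np.rad2deg(np.arctan2(z[1],z[0])-YAW); print('yaw',y0)
g=[]
for k in range(1,n+1):
    dth=step*k*sg; cx,cy=np.cos(th0+dth)*r, np.sin(th0+dth)*r+hy
    R=ori(tilt,turn=y0+np.rad2deg(dth)*ratio,flip=flip); g.append((grasp2tcp(W(cx,cy,c[2]),R),R))
rows(g)
E
python3 arc.py R .1 5 .85
```

```text
t 5.9 q [-0.914  0.229 -0.317  1.097  0.528 -1.708] p [ 460.8 -237.   193.3] gap 8.9 F [-0.1  2.7 -1.3]
[[-0.7    0.361 -0.616]
 [ 0.714  0.357 -0.602]
 [ 0.003 -0.862 -0.507]]
cup [-137.61755942 -210.87476599  190.73810288] r 143.55953174522315 theta 1.3641312753937564
yaw 50.856569003028994
[-12.4  -3.8   6.4   0.5  -4.5  -2.5]
--
[-12.5  -3.6   6.3   0.   -4.2  -2.4]
--
[-12.6  -3.6   6.2  -0.   -4.2  -2.4]
--
[-12.7  -3.5   6.    0.   -4.2  -2.4]
--
[-12.8  -3.4   5.8   0.   -4.2  -2.4]
--
```

drive_tool(plan="-1 -12.4 -3.8 6.4 0.5 -4.5 -2.5; -1 -12.5 -3.6 6.3 0 -4.2 -2.4; -1 -12.6 -3.6 6.2 0 -4.2 -2.4; -1 0 0 0 0 0 0")

```text
clock: 6.4
tcp_pos: [0.4756, -0.2793, 0.1932]
orientation: [-0.131, 0.225, 0.836, -0.482]
wrist_force: [0.2, -0.4, -0.3]
finger_gap: 0.009
```

```bash
python3 arc.py R .1 1 .85; python3 -c "
from h import *
snap('2',('top',))"
```

```text
t 6.4 q [-0.919  0.407 -0.07   1.313  0.481 -2.016] p [ 475.6 -279.3  193.2] gap 9.0 F [ 0.2 -0.4 -0.3]
[[-0.864  0.251 -0.436]
 [ 0.503  0.433 -0.748]
 [ 0.001 -0.865 -0.501]]
cup [-118.70720678 -251.1238297   190.6323615 ] r 143.77926375985825 theta 1.674907395213488
yaw 66.07574072539084
[-12.7  -3.5   6.    0.1  -4.3  -2.4]
--
```

View pics/top2.png

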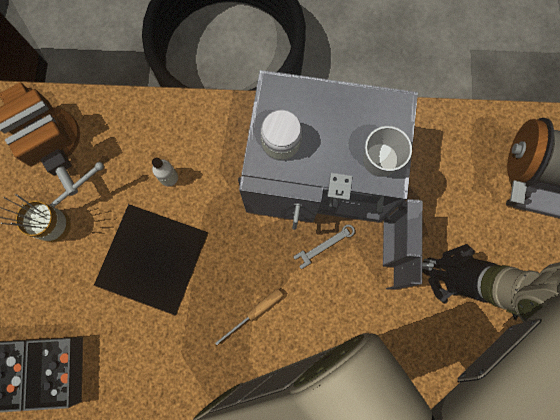

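The right door stands just past square. Its top strip runs from about (395,200) to (388,285), an estimated 1.67 rad. Next: release, retreat, and go over the door to the bolt.

drive_tool(plan="0 0 0 0 0 0 0; 0 0 0 0 0 0 0; 0 0 -40 0 0 0 0; 0 0 -50 0 0 0 0; 0 0 -40 0 0 0 0")

```text
clock: 7.08
tcp_pos: [0.4404, -0.3302, 0.3071]
orientation: [-0.132, 0.224, 0.838, -0.48]
wrist_force: [0.6, -0.8, -0.5]
finger_gap: 0.0429
```

```bash
python3 - <<'E'
from h import *
s,R0=state(); print(C(s['tcp_pos']*1000))
R=ori(78,flip=True); 
t=W(-16,-32,240)-22*R[:,1]
rows([(W(-190,-120,320),ori(55,30,flip=True)),(t-70*EX,R),(t,R)],amax=10,dmax=55)
E
```

```text
t 7.08 q [-1.021  0.407  0.208  1.647  0.457 -2.127] p [ 440.4 -330.2  307.1] gap 42.9 F [ 0.6 -0.8 -0.5]
[[-0.865  0.248 -0.437]
 [ 0.503  0.439 -0.745]
 [ 0.007 -0.864 -0.504]]
[-148.87057542 -306.86560814  307.13546119]
[ 22.7  13.4 -27.8  -4.8   5.3   5. ]
[ 26.3  13.5 -24.4  -4.8   5.3   5. ]
[ 29.6  13.  -20.7  -4.8   5.3   5. ]
[ 32.4  11.9 -16.8  -4.8   5.3   5. ]
[ 34.7  10.2 -12.8  -4.8   5.3   5. ]
--
[ 8.7 34.5 -1.1 -5.6  3.   6.9]
[12.8 33.1  2.8 -5.6  3.   6.9]
[16.4 30.8  6.7 -5.6  3.   6.9]
[19.5 27.8 10.5 -5.6  3.   6.9]
--
[ 0.  34.2 -7.3  0.   0.   0. ]
[ 0.  34.2 -7.3  0.   0.   0. ]
--
```

drive_tool(plan="-1 23 13 -28 -4.8 5.3 5; -1 26 13 -24 -4.8 5.3 5; -1 30 13 -21 -4.8 5.3 5; -1 32 12 -17 -4.8 5.3 5; -1 35 10 -13 -4.8 5.3 5; -1 9 34 -1 -5.6 3 6.9; -1 13 33 3 -5.6 3 6.9")

```text
clock: 7.95
tcp_pos: [0.45, -0.124, 0.2976]
orientation: [-0.141, 0.603, 0.758, -0.206]
wrist_force: [0.4, 0.0, -0.6]
finger_gap: -0.0005
```

```bash
cat > bolt.py <<'E'
from h import *
s,R0=state(); print(C(s['tcp_pos']*1000))
R=ori(78,flip=True); 
t=W(-16,-32,240)-22*R[:,1]
rows([(t-70*EX,R),(t,R)],amax=10,dmax=55)
E
python3 bolt.py
```

```text
t 7.95 q [-0.989 -0.378 -0.926  0.447  0.958 -0.939] p [ 450.  -124.   297.6] gap -0.5 F [ 0.4  0.  -0.6]
[[-0.233  0.856 -0.462]
 [ 0.972  0.188 -0.142]
 [-0.035 -0.482 -0.876]]
[-161.53746998 -100.83688163  297.62093127]
[16.2 29.9  3.1 -5.4  2.9  5.9]
[18.9 27.6  6.7 -5.4  2.9  5.9]
[21.2 24.7 10.2 -5.4  2.9  5.9]
--
[ 0.  34.2 -7.3  0.   0.   0. ]
[ 0.  34.2 -7.3  0.   0.   0. ]
--
```

drive_tool(plan="-1 16 30 3 -5.4 2.9 5.9; -1 19 28 7 -5.4 2.9 5.9; -1 21 25 10 -5.4 2.9 5.9; -1 0 0 0 0 0 0")

```text
clock: 8.45
tcp_pos: [0.5394, -0.1084, 0.3623]
orientation: [-0.131, 0.709, 0.682, -0.122]
wrist_force: [-0.7, 0.6, -0.6]
finger_gap: 0.0
```

```bash
python3 bolt.py
```

```text
t 8.45 q [-0.614 -0.418 -1.027 -0.186  0.536 -0.22 ] p [ 539.4 -108.4  362.3] gap 0.0 F [-0.7  0.6 -0.6]
[[ 0.039  0.935 -0.353]
 [ 0.999 -0.034  0.019]
 [ 0.006 -0.353 -0.936]]
[-74.30094595 -75.74604905 362.31151857]
[15.1  4.5 40.3 -2.9  0.3  1.3]
[15.   2.1 40.6 -2.9  0.3  1.3]
[14.8 -0.3 40.7 -2.9  0.3  1.3]
--
[ 0.  34.2 -7.3  0.   0.   0. ]
[ 0.  34.2 -7.3  0.   0.   0. ]
--
```

The near-horizontal pose ran into the joint 3 limit. I'll fit the arm's kinematics from the logged states so I can plan reachable poses.

```bash
cat > kin.py <<'E'
from h import *
from scipy.optimize import least_squares
D=[([-1.442,.314,.045,1.304,0,1.431],[152.6,-553.9,252.5],[0,0,-1]),
([-.87,-.141,-.512,.948,.265,2.308],[394.7,-230.5,254],[.356,-.015,-.935]),
([-.404,-.229,-.679,.642,.133,-.217],[475.5,-76,240.9],[.472,-.058,-.879]),
([-.363,-.073,-.69,.445,.128,-.227],[537.4,-80.7,195.1],[.497,-.053,-.866]),
([-.761,-.05,-.641,.705,.458,-1.015],[466.5,-163.8,193.4],[.481,.153,-.863]),
([-.914,.229,-.317,1.097,.528,-1.708],[460.8,-237,193.3],[.361,.357,-.862]),
([-.919,.407,-.07,1.313,.481,-2.016],[475.6,-279.3,193.2],[.251,.433,-.865]),
([-1.021,.407,.208,1.647,.457,-2.127],[440.4,-330.2,307.1],[.248,.439,-.864]),
([-.989,-.378,-.926,.447,.958,-.939],[450,-124,297.6],[.856,.188,-.482]),
([-.614,-.418,-1.027,-.186,.536,-.22],[539.4,-108.4,362.3],[.935,-.034,-.353])]
rz=lambda a:Rot.from_euler('z',a); ry=lambda a:Rot.from_euler('y',a)
def fk(q,k):
    # k: z0,r0, L1(x,z), L2(x,z), lateral, L34, L4
    z0,r0,l1x,l1z,l2x,l2z,lat,L4,L5,s5,o5=k
    A=ry(q[1]); B=ry(q[1]-q[2]); P=ry(q[1]-q[2]+q[3]); Y=rz(s5*q[4]+o5)
    tool=P.apply(Y.apply([1,0,0]))
    p=np.array([r0,0,z0])+A.apply([l1x,0,l1z])+B.apply([l2x,0,l2z])+P.apply([L4,lat,0])+L5*tool
    b=rz(q[0]); return b.apply(p),b.apply(tool)
def res(k): return np.concatenate([np.r_[fk(q,k)[0]-p,(fk(q,k)[1]-np.array(t))*200] for q,p,t in D])
if __name__=="__main__":
    best=None
    for s5 in(1,-1):
        for l4 in(0,60):
            r=least_squares(res,[250,0,0,280,300,0,80,l4,200,s5,0],max_nfev=5000)
            print(s5,r.cost,np.round(r.x,2))
            if best is None or r.cost<best.cost: best=r
    pickle.dump(best.x,open("k.pkl","wb")); print(np.abs(res(best.x)).max())
E
python3 kin.py
```

```text
1 0.5618769962451059 [ 2.3331e+02  2.1000e-01  2.5000e-01  5.1780e+02  4.0925e+02  5.5480e+01
  8.0160e+01  1.3988e+02  2.7812e+02  1.0000e+00 -0.0000e+00]
1 0.5618769962449698 [ 2.3331e+02  2.1000e-01  2.5000e-01  5.1780e+02  4.0925e+02  5.5480e+01
  8.0160e+01  1.3988e+02  2.7812e+02  1.0000e+00 -0.0000e+00]
-1 0.5618769962540676 [ 2.3331e+02  2.1000e-01  2.5000e-01  5.1780e+02  4.0925e+02  5.5480e+01
  8.0160e+01  1.3988e+02  2.7812e+02  1.0000e+00 -0.0000e+00]
-1 0.5618769962464412 [ 2.3331e+02  2.1000e-01  2.5000e-01  5.1780e+02  4.0925e+02  5.5480e+01
  8.0160e+01  1.3988e+02  2.7812e+02  1.0000e+00 -0.0000e+00]
0.42663513913604517
```

```bash
cat >> kin.py <<'E'
K=None
LO=np.array([-2.76,-.86,-1.03,-2.2,-1.47]);HI=np.array([2.76,1.69,1.26,2.34,1.5])
def ik(p,t,q0=(-.4,-.1,-.6,.5,.2)):
    global K
    if K is None: K=pickle.load(open("k.pkl","rb"))
    f=lambda q:np.r_[fk(q,K)[0]-p,(fk(q,K)[1]-t)*300]
    best=None
    for s in(q0,(-.9,.2,-.3,1,.5),(-.5,.5,.5,1.5,-.5),(.3,.3,0,1,.8)):
        r=least_squares(f,np.clip(s,LO+.02,HI-.02),bounds=(LO+.015,HI-.015))
        if best is None or r.cost<best.cost: best=r
        if r.cost<.5: break
    return best.x,np.sqrt(2*best.cost)
E
python3 - <<'E'
from kin import *
for name,tip in(("bolt",(-22,-32,212)),("bolt low",(-22,-32,188)),("drawer",(20,0,75)),("drawer out",(-165,0,75)),("lhandle",(-67,46,170))):
    print(name)
    for turn in(-60,-30,0,30,60):
        for tilt in(10,25,35,45,55,65):
            y=ori(tilt,turn)[:,1]; q,e=ik(W(*tip)-22*y,y)
            if e<1.5: print(turn,tilt,np.round(q,2))
E
```

```text
bolt
-60 10 [-0.18  0.3  -0.04  1.14 -0.14]
-60 25 [-0.06  0.22 -0.2   0.94 -0.38]
-60 35 [ 0.01  0.2  -0.3   0.8  -0.55]
-60 45 [ 0.08  0.2  -0.39  0.66 -0.73]
-60 55 [ 0.15  0.23 -0.48  0.5  -0.91]
-60 65 [ 0.2   0.27 -0.57  0.3  -1.08]
-30 10 [-0.22  0.24 -0.11  1.06 -0.07]
-30 25 [-0.15  0.08 -0.39  0.71 -0.19]
-30 35 [-0.11  0.01 -0.56  0.46 -0.29]
-30 45 [-0.06 -0.04 -0.73  0.18 -0.39]
-30 55 [-0.01 -0.03 -0.9  -0.16 -0.49]
0 10 [-0.27  0.22 -0.14  1.04  0.03]
0 25 [-0.29  0.04 -0.44  0.66  0.08]
0 35 [-0.31 -0.06 -0.64  0.39  0.12]
0 45 [-0.33 -0.13 -0.83  0.09  0.16]
0 55 [-0.35 -0.14 -1.01 -0.25  0.2 ]
30 10 [-0.31  0.25 -0.1   1.09  0.12]
30 25 [-0.41  0.11 -0.35  0.81  0.32]
30 35 [-0.48  0.04 -0.51  0.62  0.47]
30 45 [-0.56 -0.01 -0.66  0.4   0.62]
30 55 [-0.63 -0.02 -0.81  0.15  0.79]
30 65 [-0.69  0.03 -0.96 -0.19  0.94]
60 10 [-0.34  0.31 -0.02  1.19  0.17]
60 25 [-0.47  0.26 -0.14  1.09  0.43]
60 35 [-0.55  0.26 -0.21  1.04  0.61]
60 45 [-0.63  0.28 -0.27  1.02  0.79]
60 55 [-0.69  0.33 -0.31  1.02  0.96]
60 65 [-0.74  0.41 -0.32  1.07  1.12]
bolt low
-60 10 [-0.18  0
[... 3022 characters left out ...]
.27  0.95 -0.09]
-30 25 [ 0.01  0.07 -0.51  0.64 -0.26]
-30 35 [ 0.08  0.01 -0.66  0.41 -0.38]
-30 45 [ 0.14 -0.   -0.81  0.15 -0.52]
-30 55 [ 0.2   0.03 -0.95 -0.17 -0.65]
0 10 [-0.12  0.17 -0.31  0.92  0.  ]
0 25 [-0.13 -0.01 -0.6   0.54  0.01]
0 35 [-0.13 -0.1  -0.79  0.27  0.01]
0 45 [-0.13 -0.15 -0.98 -0.04  0.02]
30 10 [-0.18  0.19 -0.29  0.95  0.1 ]
30 25 [-0.27  0.03 -0.55  0.65  0.27]
30 35 [-0.34 -0.04 -0.71  0.43  0.4 ]
30 45 [-0.42 -0.08 -0.87  0.19  0.55]
60 10 [-0.21  0.24 -0.22  1.04  0.16]
60 25 [-0.35  0.17 -0.37  0.9   0.42]
60 35 [-0.44  0.16 -0.45  0.83  0.6 ]
60 45 [-0.53  0.18 -0.52  0.77  0.78]
60 55 [-0.6   0.23 -0.58  0.72  0.96]
60 65 [-0.66  0.31 -0.61  0.72  1.13]
```

```bash
python3 - <<'E'
from kin import *
s,R0=state(); print(C(s['tcp_pos']*1000))
R=ori(40,flip=True); 
t=W(-23,-32,222)-22*R[:,1]; t2=t-np.array([0,0,29])
for a in(t,t2): print(np.round(ik(a,R[:,1])[0],2))
rows([(t-70*R[:,1],R),(t,R),(t2,R)],amax=10,dmax=45)
E
```

```text
t 8.45 q [-0.614 -0.418 -1.027 -0.186  0.536 -0.22 ] p [ 539.4 -108.4  362.3] gap 0.0 F [-0.7  0.6 -0.6]
[[ 0.039  0.935 -0.353]
 [ 0.999 -0.034  0.019]
 [ 0.006 -0.353 -0.936]]
[-74.30094595 -75.74604905 362.31151857]
[-0.32 -0.11 -0.72  0.28  0.14]
[-0.32 -0.08 -0.77  0.19  0.14]
[14.6  6.8 22.4  9.8  0.7  1.2]
[14.5 10.2 21.2  9.8  0.7  1.2]
[14.5 13.3 19.3  9.8  0.7  1.2]
--
[-0. 35.  0.  0.  0.  0.]
[-0. 35.  0.  0.  0.  0.]
--
[ 0.  22.2 18.6  0.   0.   0. ]
--
```

drive_tool(plan="-1 14.6 7 22 9.8 0.7 1.2; -1 14.5 10 21 9.8 0.7 1.2; -1 14.5 13 19 9.8 0.7 1.2; -1 0 0 0 0 0 0")

```text
clock: 8.95
tcp_pos: [0.528, -0.0616, 0.2855]
orientation: [-0.325, 0.67, 0.601, -0.29]
wrist_force: [-0.4, 0.2, 0.1]
finger_gap: 0.0
```

```bash
cat > b2.py <<'E'
from kin import *
s,R0=state(); print(C(s['tcp_pos']*1000+22*R0[:,1]))
R=ori(40,flip=True); 
t=W(-23,-32,222)-22*R[:,1]; t2=t-np.array([0,0,29])
rows([(t,R),(t2,R)],amax=10,dmax=35)
E
python3 b2.py
```

```text
t 8.95 q [-0.345 -0.256 -0.686  0.485  0.146 -0.184] p [528.  -61.6 285.5] gap 0.0 F [-0.4  0.2  0.1]
[[ 0.11   0.618 -0.779]
 [ 0.994 -0.067  0.087]
 [ 0.002 -0.784 -0.621]]
[-76.99382205 -30.38711804 268.28630751]
[-0.5 23.3 -4.3 -0.5 -0.1 -0. ]
[-0.5 23.3 -4.1 -0.5 -0.1 -0. ]
[-0.5 23.4 -3.9 -0.5 -0.1 -0. ]
--
[ 0.  22.2 18.6  0.   0.   0. ]
--
```

drive_tool(plan="-1 -0.5 23 -4 -0.5 0 0; -1 -0.5 23 -4 -0.5 0 0; -1 -0.5 21 -4 -0.5 0 0; -1 0 0 0 0 0 0")

```text
clock: 9.45
tcp_pos: [0.5758, -0.0724, 0.2387]
orientation: [-0.315, 0.676, 0.606, -0.278]
wrist_force: [-0.3, 0.9, 0.1]
finger_gap: 0.0002
```

```bash
python3 b2.py;  python3 -c "
from h import *
snap('3')
for n in('side','top'):
    p=cv2.imread(f'pics/{n}3.png')[140:290,230:450]; cv2.imwrite(f'pics/{n}3c.png',cv2.resize(p,None,fx=3.5,fy=3.5))"
```

```text
t 9.45 q [-0.335 -0.126 -0.735  0.27   0.147 -0.168] p [575.8 -72.4 238.7] gap 0.2 F [-0.3  0.9  0.1]
[[ 0.112  0.644 -0.757]
 [ 0.994 -0.069  0.088]
 [ 0.005 -0.762 -0.648]]
[-27.69987573 -35.97723942 221.93547119]
[ 4.   3.  -3.7  0.4 -0.4  0.1]
--
[ 0.  22.2 18.6  0.   0.   0. ]
--
```

View pics/top3c.png

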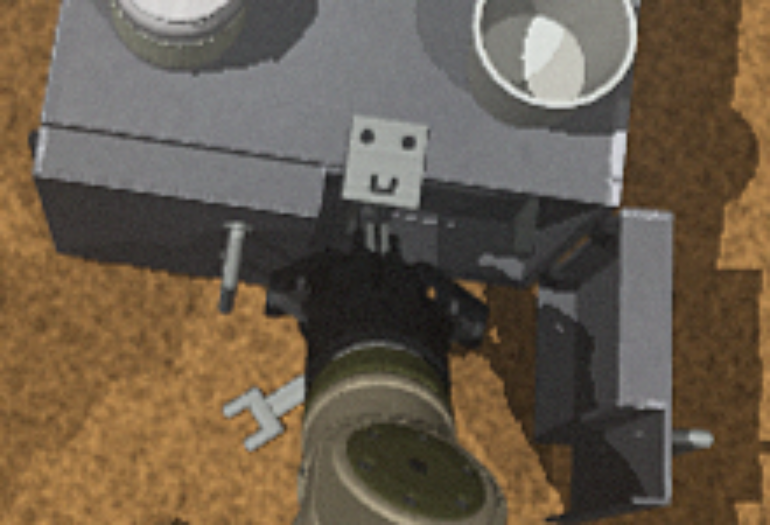

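View pics/side3c.png

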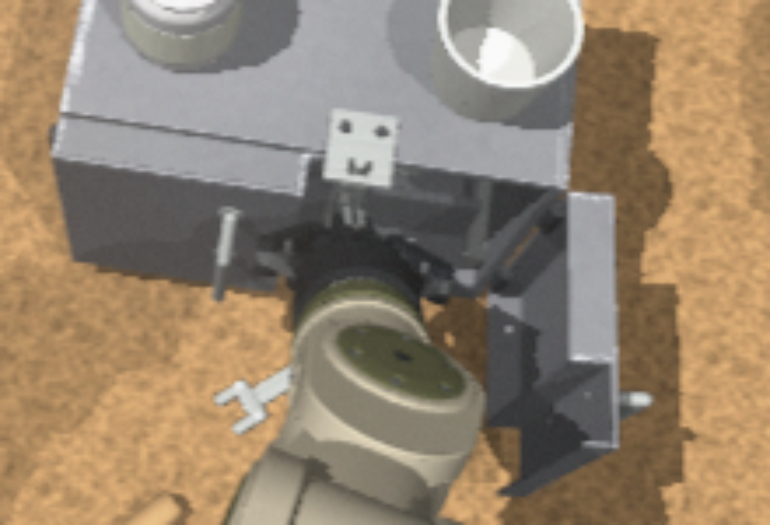

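The fingertips sit just under the keeper, at top crop (378,230), about 4 mm right of the bolt line. I'll shift left and push down.

drive_tool(plan="-1 4 2 -2 0.4 -0.4 0; -1 0 6 5 0 0 0; -1 0 6 5 0 0 0; -1 0 6 5 0 0 0; -1 0 5 4 0 0 0")

```text
clock: 10.18
tcp_pos: [0.5797, -0.069, 0.2121]
orientation: [-0.312, 0.675, 0.606, -0.281]
wrist_force: [-3.0, -0.2, 3.0]
finger_gap: 0.0001
```

```bash
python3 b2.py
```

```text
t 10.18 q [-0.322 -0.088 -0.777  0.189  0.138 -0.166] p [579.7 -69.  212.1] gap 0.1 F [-3.  -0.2  3. ]
[[ 0.107  0.644 -0.758]
 [ 0.994 -0.07   0.08 ]
 [-0.002 -0.762 -0.648]]
[-24.17698025 -32.28022232 195.37741442]
[  0.2 -19.5 -18.3   0.4   0.1  -0. ]
--
[ 0.  22.2 18.6  0.   0.   0. ]
--
```

drive_tool(plan="-1 0 2 2 0 0 0; -1 0 2 2 0 0 0; -1 0 2 1 0 0 0")

```text
clock: 10.55
tcp_pos: [0.5803, -0.0692, 0.2045]
orientation: [-0.311, 0.676, 0.607, -0.281]
wrist_force: [-19.0, 1.0, 19.9]
finger_gap: -0.0003
```

```bash
python3 b2.py
```

```text
t 10.55 q [-0.322 -0.077 -0.791  0.163  0.138 -0.167] p [580.3 -69.2 204.5] gap -0.3 F [-19.    1.   19.9]
[[ 0.106  0.645 -0.757]
 [ 0.994 -0.071  0.08 ]
 [-0.002 -0.761 -0.649]]
[-23.56962722 -32.39655496 187.74748898]
[  0.3 -25.7 -22.8   0.4   0.1  -0. ]
--
[ 0.  22.2 18.6  0.   0.   0. ]
--
```

The force rose to 20 N at the stop, so the bolt is fully drawn. Next I'll retreat and take the left handle.

drive_tool(plan="-1 0 -10 -2 0 0 0; -1 0 -35 0 0 0 0; 0 0 -40 0 0 0 0; 0 0 -15 0 0 0 0")

```text
clock: 11.05
tcp_pos: [0.5146, -0.0613, 0.2818]
orientation: [-0.313, 0.674, 0.607, -0.282]
wrist_force: [0.2, -0.4, -1.1]
finger_gap: 0.0356
```

```bash
cat > lh.py <<'E'
from kin import *
s,R0=state(); print(C(s['tcp_pos']*1000+22*R0[:,1]))
R=ori(30,flip=True); g=W(-67,46.5,190); t=grasp2tcp(g,R)
print(np.round(ik(t,R[:,1])[0],2))
rows([(t-75*R[:,1],R),(t,R)],amax=10,dmax=45)
E
python3 lh.py
```

```text
t 11.05 q [-0.364 -0.3   -0.743  0.444  0.165 -0.199] p [514.6 -61.3 281.8] gap 35.6 F [ 0.2 -0.4 -1.1]
[[ 0.105  0.641 -0.76 ]
 [ 0.994 -0.068  0.08 ]
 [-0.    -0.765 -0.645]]
[-89.79085155 -31.48514761 264.93646331]
[-0.13 -0.04 -0.67  0.42  0.01]
[39.   8.7  8.5  5.1  0.1  0. ]
[39.   9.4  7.7  5.1  0.1  0. ]
--
[-0.  37.5  0.   0.   0.   0. ]
[-0.  37.5  0.   0.   0.   0. ]
--
```

drive_tool(plan="0 39 9 8 5.1 0 0; 0 39 9 8 5.1 0 0; 0 0 20 0 0 0 0; 0 0 0 0 0 0 0")

```text
clock: 11.55
tcp_pos: [0.5309, 0.0167, 0.2432]
orientation: [-0.372, 0.644, 0.578, -0.335]
wrist_force: [-0.7, 0.1, -0.1]
finger_gap: 0.0428
```

```bash
python3 lh.py
```

```text
t 11.55 q [-0.124 -0.141 -0.622  0.567  0.007 -0.014] p [530.9  16.7 243.2] gap 42.8 F [-0.7  0.1 -0.1]
[[ 0.108  0.496 -0.862]
 [ 0.994 -0.054  0.093]
 [-0.001 -0.867 -0.499]]
[-85.18034007  47.70687554 224.16285573]
[-0.13 -0.04 -0.67  0.42  0.01]
[ -1.2 -17.3   1.4  -0.1   0.   -0. ]
--
[-0.  37.5  0.   0.   0.   0. ]
[-0.  37.5  0.   0.   0.   0. ]
--
```

drive_tool(plan="0 -1 29 1 0 0 0; 0 0 29 0 0 0 0; -1 0 0 0 0 0 0; -1 0 0 0 0 0 0; -1 0 0 0 0 0 0; -1 0 0 0 0 0 0; -1 0 0 0 0 0 0")

```text
clock: 12.42
tcp_pos: [0.5576, 0.0127, 0.1951]
orientation: [-0.372, 0.644, 0.579, -0.333]
wrist_force: [1.6, 1.1, -5.9]
finger_gap: 0.0092
```

```bash
python3 arc.py L .1 8 .5
```

```text
t 12.43 q [-0.127 -0.044 -0.667  0.424  0.011 -0.016] p [557.6  12.7 195.1] gap 9.2 F [ 1.6  1.1 -5.9]
[[ 0.107  0.498 -0.861]
 [ 0.994 -0.052  0.094]
 [ 0.002 -0.866 -0.5  ]]
cup [-67.74953507  46.58406909 192.46744967] r 140.78881882172294 theta 0.006655969189358402
yaw 0.1707309629358193
[ 7.5 -6.  10.4  0.   2.3  1.4]
--
[ 8.1 -5.8 10.   0.   2.5  1.4]
--
[ 8.6 -5.6  9.7  0.   2.5  1.4]
--
[ 9.2 -5.4  9.3 -0.   2.5  1.4]
--
[ 9.7 -5.1  8.9 -0.   2.5  1.4]
--
[10.2 -4.9  8.4  0.   2.5  1.4]
--
[10.7 -4.6  8.  -0.   2.5  1.4]
--
[11.1 -4.3  7.5 -0.   2.5  1.4]
--
```

drive_tool(plan="-1 7.5 -6 10.4 0 2.3 1.4; -1 8 -5.8 10 0 2.5 1.4")

```text
clock: 12.68
tcp_pos: [0.5365, 0.0308, 0.1951]
orientation: [-0.389, 0.673, 0.546, -0.314]
wrist_force: [6.7, 1.4, -8.4]
finger_gap: 0.0092
```

```bash
python3 arc.py L .1 8 .6; python3 - <<'E'
from kin import *
for th in(.8,1.2,1.4,1.65):
    a=np.arctan2(-124,-67)-th; c=141*np.array([np.cos(a),np.sin(a)])+[0,170]
    for turn in (.5,.7,.85):
        y=ori(30,-np.rad2deg(th*turn))[:,1]; q,e=ik(W(c[0],c[1],192)-3*y,y); print(th,turn,np.round(q,2),round(e,1))
E
```

```text
t 12.68 q [-0.052 -0.075 -0.694  0.432 -0.076  0.137] p [536.5  30.8 195.1] gap 9.2 F [ 6.7  1.4 -8.4]
[[ 0.208  0.49  -0.847]
 [ 0.978 -0.102  0.181]
 [ 0.002 -0.866 -0.501]]
cup [-90.63559333  62.19011995 192.45665129] r 140.84665780471084 theta 0.2036861742440932
yaw -5.576174222720592
[ 8.6 -5.6  9.7  0.   2.7  1.7]
--
[ 9.1 -5.4  9.4 -0.   3.   1.7]
--
[ 9.5 -5.2  9.1  0.   3.   1.7]
--
[ 9.9 -5.   8.7 -0.   3.   1.7]
--
[10.3 -4.8  8.4  0.   3.   1.7]
--
[10.7 -4.6  8.   0.   3.   1.7]
--
[11.  -4.4  7.7 -0.   3.   1.7]
--
[11.4 -4.2  7.3  0.   3.   1.7]
--
0.8 0.5 [ 0.23 -0.03 -0.63  0.56 -0.34] 0.0
0.8 0.7 [ 0.27  0.02 -0.57  0.65 -0.41] 0.0
0.8 0.85 [ 0.29  0.07 -0.52  0.72 -0.46] 0.0
1.2 0.5 [ 0.39  0.1  -0.48  0.74 -0.46] 0.0
1.2 0.7 [ 0.42  0.2  -0.35  0.9  -0.51] 0.0
1.2 0.85 [ 0.42  0.27 -0.26  1.03 -0.52] 0.0
1.4 0.5 [ 0.45  0.19 -0.37  0.84 -0.49] 0.0
1.4 0.7 [ 0.46  0.3  -0.21  1.04 -0.52] 0.0
1.4 0.85 [ 0.46  0.38 -0.1   1.2  -0.51] 0.0
1.65 0.5 [ 0.49  0.3  -0.21  0.97 -0.52] 0.0
1.65 0.7 [ 0.49  0.43 -0.02  1.22 -0.51] 0.0
1.65 0.85 [ 0.47  0.53  0.12  1.4  -0.48] 0.0
```

Theta is 0.20 and following the handle, so the lock is off. I'll continue the arc.

drive_tool(plan="-1 8.6 -5.6 9.7 0 2.7 1.7; -1 9 -5.4 9.4 0 3 1.7; -1 9.5 -5.2 9 0 3 1.7; -1 10 -5 8.7 0 3 1.7; -1 10.3 -4.8 8.4 0 3 1.7; -1 10.7 -4.6 8 0 3 1.7; -1 11 -4.4 7.7 0 3 1.7; -1 11.4 -4.2 7.3 0 3 1.7")

```text
clock: 13.68
tcp_pos: [0.4972, 0.1345, 0.195]
orientation: [-0.453, 0.787, 0.364, -0.207]
wrist_force: [5.5, -2.1, -9.4]
finger_gap: 0.0091
```

```bash
python3 arc.py L .11 7 .85
```

```text
t 13.68 q [ 0.344  0.062 -0.525  0.699 -0.45   0.987] p [497.2 134.5 195. ] gap 9.1 F [ 5.5 -2.1 -9.4]
[[ 0.65   0.385 -0.655]
 [ 0.76  -0.324  0.563]
 [ 0.004 -0.864 -0.503]]
cup [-141.08482973  160.35988667  192.45110435] r 141.4137934041221 theta 1.007190894653942
yaw -33.96266823042252
[12.9 -4.5  7.7  0.2  4.2  2.7]
--
[13.1 -4.3  7.5  0.   4.6  2.7]
--
[13.2 -4.2  7.3  0.   4.6  2.7]
--
[13.3 -4.1  7.1 -0.   4.6  2.7]
--
[13.5 -4.   6.9  0.   4.6  2.7]
--
[13.6 -3.9  6.7 -0.   4.6  2.7]
--
[13.7 -3.8  6.5 -0.   4.6  2.7]
--
```

drive_tool(plan="-1 13 -4.5 7.7 0 4.2 2.7; -1 13 -4.3 7.5 0 4.6 2.7; -1 13.2 -4.2 7.3 0 4.6 2.7; -1 13.3 -4 7 0 4.6 2.7; -1 13.5 -4 6.9 0 4.6 2.7; -1 13 -3.9 6.7 0 4.6 2.7; -1 0 0 0 0 0 0")

```text
clock: 14.55
tcp_pos: [0.5318, 0.2213, 0.1948]
orientation: [-0.492, 0.859, 0.124, -0.072]
wrist_force: [-0.6, 1.3, -2.7]
finger_gap: 0.0096
```

```bash
python3 arc.py L .11 1 .85; python3 -c "
from h import *
snap('4',('top',))"
```

```text
t 14.55 q [ 0.494  0.45   0.006  1.247 -0.517  1.809] p [531.8 221.3 194.8] gap 9.6 F [-0.6  1.3 -2.7]
[[ 0.959  0.143 -0.245]
 [ 0.284 -0.485  0.827]
 [-0.001 -0.863 -0.505]]
cup [-116.67316048  249.81486735  192.21251625] r 141.3613788378372 theta 1.6753810207972244
yaw -67.44004645862569
[13.6 -3.9  6.6  0.4  4.7  2.7]
--
```

View pics/top4.png

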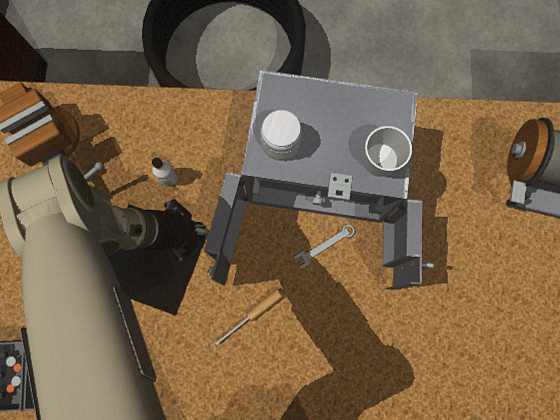

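Both doors are open past square in the top view. The left door strip runs from about (235,178) to (212,280), and the drawer area behind is clear. The bolt hardware is at (319,198). I'll release and go to the drawer knob.

drive_tool(plan="0 0 0 0 0 0 0; 0 0 0 0 0 0 0; 0 0 -40 0 0 0 0; 0 0 -50 0 0 0 0; 0 0 -45 0 0 0 0")

```text
clock: 15.22
tcp_pos: [0.5107, 0.2833, 0.3143]
orientation: [-0.49, 0.86, 0.123, -0.071]
wrist_force: [0.2, 0.9, 0.2]
finger_gap: 0.0426
```

```bash
cat > dr.py <<'E'
from kin import *
import sys
k=int(sys.argv[1])
s,R0=state(); print(C(s['tcp_pos']*1000+3*R0[:,1]))
R=ori(35,flip=True); t=grasp2tcp(W(8,0,85),R)
G=[(W(-190,120,325),ori(32,-35,flip=True)),(t-110*R[:,1],R),(t-40*R[:,1],R),(t,R)]
print(np.round(ik(G[1][0],R[:,1])[0],2))
rows(G[k:],amax=10,dmax=50)
E
python3 dr.py 0
```

```text
t 15.22 q [ 0.6    0.476  0.337  1.613 -0.505  1.932] p [510.7 283.3 314.3] gap 42.6 F [0.2 0.9 0.2]
[[ 0.96   0.142 -0.243]
 [ 0.281 -0.489  0.826]
 [-0.001 -0.861 -0.509]]
[-144.30405907  309.18576172  311.66992152]
[-0.24 -0.05 -0.77  0.24  0.08]
[-28.7  17.9 -35.5  -0.4  -6.9  -4.2]
[-34.   15.8 -31.6  -0.4  -6.9  -4.2]
[-38.6  13.3 -27.1  -0.4  -6.9  -4.2]
[-42.5  10.4 -22.2  -0.4  -6.9  -4.2]
--
[ -4.4  43.9 -14.6  -0.6  -5.8  -3.9]
[ -8.8  43.6 -13.4  -0.6  -5.8  -3.9]
[-13.   43.  -11.9  -0.6  -5.8  -3.9]
[-17.   42.1  -9.9  -0.6  -5.8  -3.9]
[-20.7  40.9  -7.6  -0.6  -5.8  -3.9]
--
[-0. 35.  0.  0.  0.  0.]
[-0. 35.  0.  0.  0.  0.]
--
[ 0. 40. -0.  0.  0.  0.]
--
```

drive_tool(plan="0 -29 16 -35 0 -6.9 -4.2; 0 -34 14 -32 0 -6.9 -4.2; 0 -39 12 -27 0 -6.9 -4.2; 0 -42 10 -22 0 -6.9 -4.2; 0 -4 44 -15 0 -5.8 -3.9; 0 -9 44 -13 0 -5.8 -3.9; 0 -13 43 -12 0 -5.8 -3.9")

```text
clock: 16.1
tcp_pos: [0.526, 0.0255, 0.2462]
orientation: [-0.397, 0.707, 0.52, -0.268]
wrist_force: [0.4, 1.2, -0.2]
finger_gap: 0.0425
```

```bash
python3 dr.py 1
```

```text
t 16.1 q [-0.038 -0.161 -0.657  0.515 -0.124  0.258] p [526.   25.5 246.2] gap 42.5 F [ 0.4  1.2 -0.2]
[[ 0.316  0.522 -0.792]
 [ 0.948 -0.144  0.283]
 [ 0.034 -0.841 -0.541]]
[-100.37934727   55.66898441  243.66767537]
[-0.24 -0.05 -0.77  0.24  0.08]
[-23.7  43.4  -5.4  -1.   -5.6  -2.6]
[-26.   42.3  -2.2  -1.   -5.6  -2.6]
--
[-0. 35.  0.  0.  0.  0.]
[-0. 35.  0.  0.  0.  0.]
--
[ 0. 40. -0.  0.  0.  0.]
--
```

drive_tool(plan="0 -24 43 -5 -1 -5.6 -2.6; 0 -26 42 -2 -1 -5.6 -2.6; 0 0 20 0 0 0 0; 0 0 0 0 0 0 0")

```text
clock: 16.6
tcp_pos: [0.5745, -0.0438, 0.1611]
orientation: [-0.34, 0.662, 0.592, -0.308]
wrist_force: [0.8, 1.2, 0.1]
finger_gap: 0.0429
```

```bash
python3 dr.py 2;  python3 -c "
from h import *
snap('5',('top','side'))
for n in('side','top'):
    p=cv2.imread(f'pics/{n}5.png')[140:290,230:450]; cv2.imwrite(f'pics/{n}5c.png',cv2.resize(p,None,fx=3.5,fy=3.5))"
```

```text
t 16.6 q [-0.254 -0.006 -0.787  0.177  0.079 -0.121] p [574.5 -43.8 161.1] gap 42.9 F [0.8 1.2 0.1]
[[ 0.109  0.575 -0.811]
 [ 0.994 -0.067  0.086]
 [-0.005 -0.815 -0.579]]
[-44.57887483  -7.76164956 158.6067784 ]
[-0.24 -0.05 -0.77  0.24  0.08]
[ 4.  25.2 -0.3  0.2  0.  -0.2]
[ 3.9 25.2 -0.4  0.2  0.  -0.2]
--
[ 0. 40. -0.  0.  0.  0.]
--
```

View pics/top5c.png

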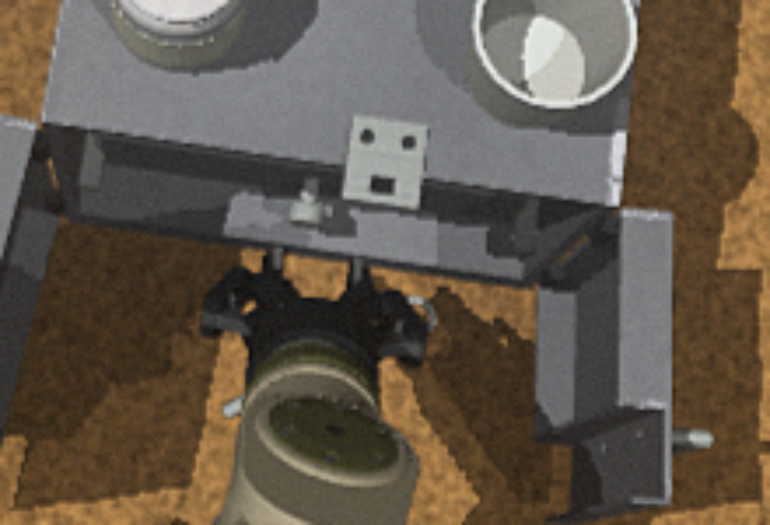

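View pics/side5c.png

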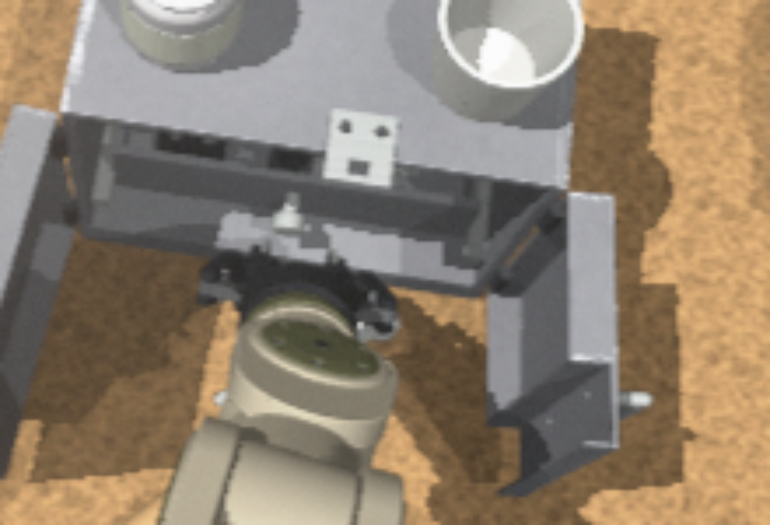

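The knob is at top px (318,198) and side px (313,201), with the fingers just in front and about 8 mm to its right. I'll check it by ray.

```bash
python3 - <<'E'
from h import *
print(C(ray('top',(318,199),.085)*1000),C(ray('side',(313,201.5),.085)*1000))
E
```

```text
[15.56607956 -0.33357565 85.        ] [18.47920229 -2.98288825 85.        ]
```

drive_tool(plan="0 4 25 0 0 0 0; 0 4 25 0 0 0 0; 0 0 20 0 0 0 0; 0 0 18 0 0 0 0; 0 0 0 0 0 0 0")

```text
clock: 17.32
tcp_pos: [0.6316, -0.0374, 0.1001]
orientation: [-0.332, 0.664, 0.597, -0.305]
wrist_force: [-1.3, 1.1, 0.1]
finger_gap: 0.0425
```

```bash
python3 dr.py 3
```

```text
t 17.32 q [-0.212  0.192 -0.771 -0.025  0.058 -0.094] p [631.6 -37.4 100.1] gap 42.5 F [-1.3  1.1  0.1]
[[ 0.102  0.589 -0.802]
 [ 0.995 -0.067  0.077]
 [-0.008 -0.806 -0.592]]
[11.48796971  4.74199108 97.6478172 ]
[-0.24 -0.05 -0.77  0.24  0.08]
[-4.6  8.1 10.3  1.3  0.6 -0.2]
--
```

drive_tool(plan="0 -4.6 8 10 1.3 0.6 0; 0 0 0 0 0 0 0; -1 0 0 0 0 0 0; -1 0 0 0 0 0 0; -1 0 0 0 0 0 0; -1 0 0 0 0 0 0", grip_force=40)

```text
clock: 18.08
tcp_pos: [0.6277, -0.0422, 0.0906]
orientation: [-0.342, 0.662, 0.591, -0.308]
wrist_force: [0.8, -0.9, -0.5]
finger_gap: 0.0245
```

```bash
cat > pull.py <<'E'
from kin import *
import sys
s,R0=state(); c=C(s['tcp_pos']*1000+3*R0[:,1]); print(c)
tot=float(sys.argv[1]); t1=float(sys.argv[2]); n=int(sys.argv[3]); t0=np.rad2deg(np.arccos(-R0[2,1])); print('tilt',t0)
G=[]
for k in range(1,n+1):
    R=ori(t0+(t1-t0)*k/n,flip=True); G.append((grasp2tcp(W(c[0]-tot*k/n,c[1],85.5),R),R))
print(np.round(ik(G[-1][0],R[:,1]),2) if 0 else np.round(ik(G[-1][0],R[:,1])[0],2))
rows(G,amax=10)
E
python3 pull.py 100 30 5
```

```text
t 18.07 q [-0.222  0.206 -0.769 -0.015  0.06  -0.093] p [627.7 -42.2  90.6] gap 24.5 F [ 0.8 -0.9 -0.5]
[[ 0.111  0.572 -0.813]
 [ 0.994 -0.067  0.088]
 [-0.004 -0.817 -0.576]]
[ 8.05583346 -0.3992455  88.09833414]
tilt 35.16845440622963
[-0.25  0.05 -0.89  0.1   0.07]
[-0.1 -9.4 17.8  1.  -0.  -0.3]
--
[  0.  -11.2  16.5   1.    0.    0. ]
--
[ -0.  -10.9  16.7   1.    0.    0. ]
--
[  0.  -10.6  16.9   1.    0.    0. ]
--
[ -0.  -10.3  17.1   1.    0.    0. ]
--
```

drive_tool(plan="-1 0 -10.5 17 1 0 0; -1 0 -11.2 16.5 1 0 0; -1 0 -10.9 16.7 1 0 0; -1 0 -10.6 16.9 1 0 0; -1 0 -10.3 17 1 0 0")

```text
clock: 18.7
tcp_pos: [0.5258, -0.031, 0.0909]
orientation: [-0.37, 0.647, 0.577, -0.334]
wrist_force: [1.9, -1.7, -1.9]
finger_gap: 0.0238
```

```bash
python3 pull.py 87 21 5
```

```text
t 18.7 q [-0.246  0.043 -0.898  0.106  0.064 -0.119] p [525.8 -31.   90.9] gap 23.8 F [ 1.9 -1.7 -1.9]
[[ 0.111  0.499 -0.859]
 [ 0.994 -0.059  0.094]
 [-0.004 -0.864 -0.503]]
[-94.64689488  -0.23583668  88.32365599]
tilt 30.196410307852478
[-0.27 -0.06 -0.91  0.36  0.06]
[-0.1 -6.3 16.4  1.8 -0.  -0.3]
--
[-0.  -8.3 15.2  1.8 -0.   0. ]
--
[ 0.  -7.8 15.5  1.8  0.  -0. ]
--
[-0.  -7.3 15.7  1.8 -0.   0. ]
--
[-0.  -6.8 15.9  1.8  0.   0. ]
--
```

drive_tool(plan="-1 0 -8 15.4 1.8 0 0; -1 0 -8.3 15.2 1.8 0 0; -1 0 -7.8 15.5 1.8 0 0; -1 0 -7.3 15.7 1.8 0 0; -1 0 -6 13 1.8 0 0; -1 0 0 0 0 0 0")

```text
clock: 19.45
tcp_pos: [0.4368, -0.0212, 0.0926]
orientation: [-0.42, 0.616, 0.549, -0.378]
wrist_force: [3.5, -2.4, -5.0]
finger_gap: 0.0238
```

```bash
python3 pull.py 5 21 1
```

```text
t 19.45 q [-0.266 -0.073 -0.91   0.368  0.052 -0.146] p [436.8 -21.2  92.6] gap 23.8 F [ 3.5 -2.4 -5. ]
[[ 0.111  0.358 -0.927]
 [ 0.994 -0.044  0.102]
 [-0.004 -0.933 -0.36 ]]
[-1.84549465e+02 -5.18844602e-02  8.97809368e+01]
tilt 21.12810431157522
[-0.27 -0.07 -0.92  0.36  0.06]
[-0.   2.2  6.2  0.1 -0.1 -0.3]
--
```

drive_tool(plan="-1 0 -2 5 0 0 0; -1 0 0 0 0 0 0")

```text
clock: 19.7
tcp_pos: [0.4339, -0.0209, 0.0937]
orientation: [-0.418, 0.617, 0.551, -0.376]
wrist_force: [5.4, -1.7, -9.1]
finger_gap: 0.0231
```

```bash
python3 pull.py 5 21 1;  python3 -c "
from h import *
snap('6',('top','side'))
for n in('side','top'):
    p=cv2.imread(f'pics/{n}6.png')[140:340,200:450]; cv2.imwrite(f'pics/{n}6c.png',cv2.resize(p,None,fx=3,fy=3))"
```

```text
t 19.7 q [-0.269 -0.085 -0.92   0.364  0.055 -0.149] p [433.9 -20.9  93.7] gap 23.1 F [ 5.4 -1.7 -9.1]
[[ 0.11   0.364 -0.925]
 [ 0.994 -0.044  0.101]
 [-0.003 -0.93  -0.367]]
[-1.87476412e+02 -7.41371350e-02  9.09235460e+01]
tilt 21.512504832141666
[-0.27 -0.08 -0.93  0.36  0.06]
[-0.   3.2  6.6  0.5 -0.1 -0.2]
--
```

View pics/top6c.png

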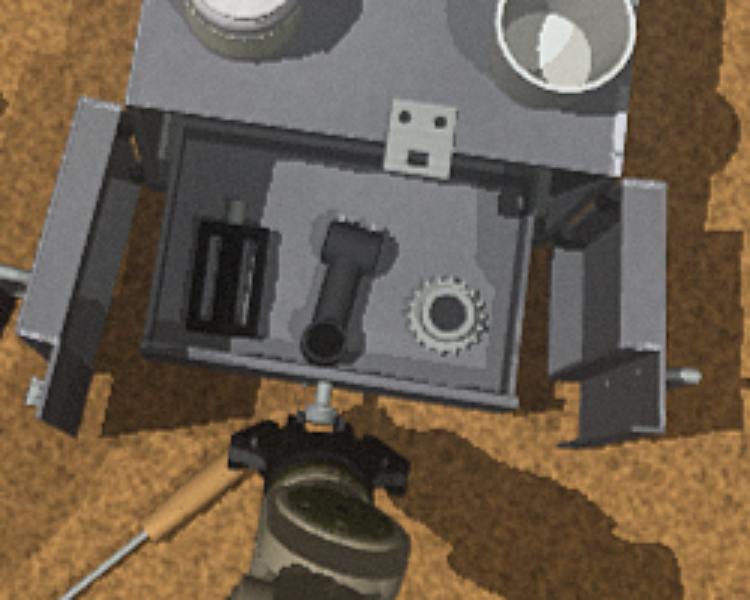

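The drawer is out. Pedal at left crop (230,280), stem in the middle (tube about (338,290)), freewheel at right (447,313). Next I'll release upwards and measure the extension and the stem.

drive_tool(plan="0 0 0 0 0 0 0; 0 0 0 0 0 0 0; 0 0 -50 -10 0 0 0; 0 0 -55 -10 0 0 0; 0 0 -55 0 0 0 0; 0 0 -40 0 0 0 0")

```text
clock: 20.55
tcp_pos: [0.3713, -0.0119, 0.2878]
orientation: [-0.424, 0.613, 0.549, -0.38]
wrist_force: [0.8, -0.2, 0.3]
finger_gap: 0.0429
```

```bash
python3 - <<'E'
from h import *
state()
o=snap('7')
for n in('side','top'):
    p,d=o[n]; q=cv2.imread(f'pics/{n}7.png')[140:340,200:450]; cv2.imwrite(f'pics/{n}7c.png',cv2.resize(q,None,fx=3,fy=3))
    P=cloud(n,d)*1000; c=P-O3; cx=c@EX; cy=c@EY; z=P[...,2]
    m=(d>0)&(abs(cy)<120)&(z>105)&(z<125)&(cx<-100)&(cx>-200); print(n,'front top x',np.percentile(cx[m],[5,50,95]),m.sum())
    hsv=cv2.cvtColor(p,cv2.COLOR_RGB2HSV)
    m=((d>0)&(cx>-145)&(cx<-5)&(abs(cy)<52)&(z>66)&(z<105)).astype(np.uint8)
    k,l,st,_=cv2.connectedComponentsWithStats(m); i=1+np.argmax(st[1:,4]); M=l==i
    pts=np.stack([cx[M],cy[M]],-1).astype(np.float32); print(st[i],cv2.minAreaRect(pts),'z',np.percentile(z[M],[5,50,95]))
    for a in np.arange(-140,0,10):
        w=M&(cx>=a)&(cx<a+10)
        if w.sum()>3: print(a,np.round([cy[w].min(),cy[w].max(),cy[w].mean(),z[w].max()],1))
E
```

```text
t 20.55 q [-0.301 -0.394 -0.606  1.004  0.067 -0.179] p [371.3 -11.9 287.8] gap 42.9 F [ 0.8 -0.2  0.3]
[[ 0.109  0.35  -0.93 ]
 [ 0.994 -0.039  0.102]
 [-0.    -0.936 -0.353]]
side front top x [-148.55443555 -145.36040569 -140.85140538] 362
[297 213  24  42 504] ((-75.1679916381836, -0.05606842041015625), (43.040016174316406, 117.91795349121094), 81.27518463134766) z [79.16358302 87.7886622  93.46087394]
-140 [-4.1 14.8  4.3 93.1]
-130 [-10.5  22.1   6.4  95.8]
-120 [-12.3  22.9   5.2  96. ]
-110 [-8.6 21.   5.3 95.6]
-100 [-11.1  16.6   2.3  91.9]
-90 [-12.2  15.1   1.   90.4]
-80 [-13.6  13.6  -0.6  88.3]
-70 [-14.9  12.5  -0.9  91.3]
-60 [-25.7  14.8  -7.1  89. ]
-50 [-25.3  16.7  -3.7  93.7]
-40 [-27.   15.2  -6.   95.5]
-30 [-28.9  13.7  -6.1  92.3]
-20 [ 3.  11.2  6.2 82.4]
top front top x [-150.28627709 -146.67639903 -142.56978271] 419
[301 212  27  50 686] ((-77.1749267578125, -0.008190155029296875), (43.37352752685547, 118.73797607421875), 81.8672866821289) z [77.36587126 87.29818697 93.08357005]
-140 [-6.  18.1  6.2 94.4]
-130 [-11.5  22.1   6.8  95.8]
-120 [-11.   22.6   5.1  95.3]
-110 [-10.2  19.3   5.1  96.8]
-100 [-11.4  15.8   2.6  91.4]
-90 [-12.7  14.5   1.1  90.7]
-80 [-14.   13.4   0.2  92.2]
-70 [-16.5  12.1  -2.   90.1]
-60 [-25.   16.9  -5.   92.7]
-50 [-25.7  17.4  -4.1  96.1]
-40 [-28.4  16.5  -5.7  96.6]
-30 [-28.5  13.6  -5.8  92.8]
-20 [ 2.   6.9  4.9 84.3]
```

View pics/top7c.png

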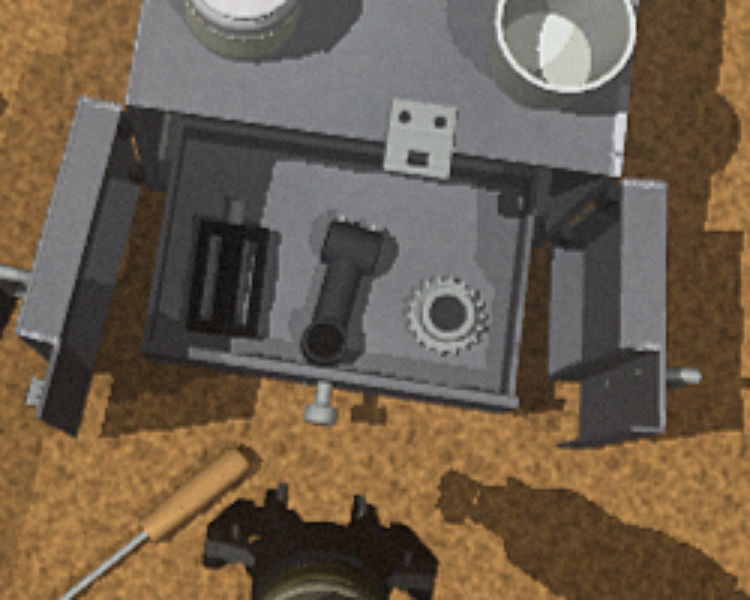

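The stem lies in the middle place, with its centre at cup (-76.5,-0.5) mm and its axis turned about −8°. The drawer front lies at −149…−142, which matches fully out. Next is the move above the stem.

```bash
cat > st.py <<'E'
from kin import *
import sys
k=int(sys.argv[1])
s,R0=state(); print(C(s['tcp_pos']*1000+3*R0[:,1]))
R=ori(0,-8.2,flip=True); t=grasp2tcp(W(-76.5,-.5,78),R)
up=np.array([0,0,1.])
G=[(t+110*up,R),(t+25*up,R),(t,R)]
print(np.round(ik(G[-1][0],R[:,1])[0],2))
rows(G[k:],amax=9,dmax=50)
E
python3 st.py 0
```

```text
t 20.65 q [-0.301 -0.395 -0.603  1.002  0.067 -0.179] p [373.1 -12.4 290.3] gap 42.9 F [1.  0.4 0.4]
[[ 0.11   0.356 -0.928]
 [ 0.994 -0.04   0.102]
 [-0.001 -0.934 -0.358]]
[-248.89258314    1.82877339  287.54568832]
[-0.21  0.37 -0.31  0.88  0.  ]
[ -0.5  38.7 -31.6   5.2   2.    0.4]
[  0.9  35.7 -35.    5.2   2.    0.4]
[  2.4  32.3 -38.    5.2   2.    0.4]
[  4.   28.7 -40.7   5.2   2.    0.4]
--
[ 0.  42.5  0.   0.   0.   0. ]
[ 0.  42.5  0.   0.   0.   0. ]
--
[ 0. 25.  0.  0.  0.  0.]
--
```

drive_tool(plan="0.2 0 38 -32 5.2 2 0.4; 0.2 1 35 -35 5.2 2 0.4; 0.2 2.5 32 -38 5.2 2 0.4; 0.2 4 28 -41 5.2 2 0.4; 0.2 0 0 0 0 0 0")

```text
clock: 21.28
tcp_pos: [0.5482, -0.0331, 0.1875]
orientation: [0.561, -0.559, -0.429, 0.435]
wrist_force: [-0.6, 0.8, -0.2]
finger_gap: 0.0512
```

```bash
python3 st.py 1
```

```text
t 21.27 q [-0.204  0.297 -0.139  1.142 -0.005  0.052] p [548.2 -33.1 187.5] gap 51.2 F [-0.6  0.8 -0.2]
[[ 0.254 -0.008 -0.967]
 [ 0.967 -0.003  0.254]
 [-0.005 -1.     0.007]]
[-7.36911976e+01  2.22917819e-02  1.84547560e+02]
[-0.21  0.37 -0.31  0.88  0.  ]
[-0.3 40.8  1.1 -0.2 -0.2 -0.1]
[-0.4 40.8  1.2 -0.2 -0.2 -0.1]
--
[ 0. 25.  0.  0.  0.  0.]
--
```

drive_tool(plan="0.2 0 41 1 0 0 0; 0.2 0 41 1.5 0 0 0; 0.2 0 0 0 0 0 0")

```text
clock: 21.65
tcp_pos: [0.5422, -0.0318, 0.1017]
orientation: [0.562, -0.557, -0.428, 0.436]
wrist_force: [-0.2, -0.3, -0.2]
finger_gap: 0.0512
```

```bash
python3 st.py 2; python3 -c "
from h import *
snap('8',('side',))
for n in('side',):
    p=cv2.imread(f'pics/{n}8.png')[180:300,230:400]; cv2.imwrite(f'pics/{n}8c.png',cv2.resize(p,None,fx=4,fy=4))"
```

```text
t 21.65 q [-0.204  0.355 -0.283  0.945 -0.005  0.051] p [542.2 -31.8 101.7] gap 51.2 F [-0.2 -0.3 -0.2]
[[ 0.253 -0.012 -0.968]
 [ 0.968 -0.002  0.253]
 [-0.005 -1.     0.012]]
[-79.81525788   0.67231653  98.72868502]
[-0.21  0.37 -0.31  0.88  0.  ]
[-0.6 20.7 -3.7 -0.7 -0.3 -0.3]
--
```

View pics/side8c.png

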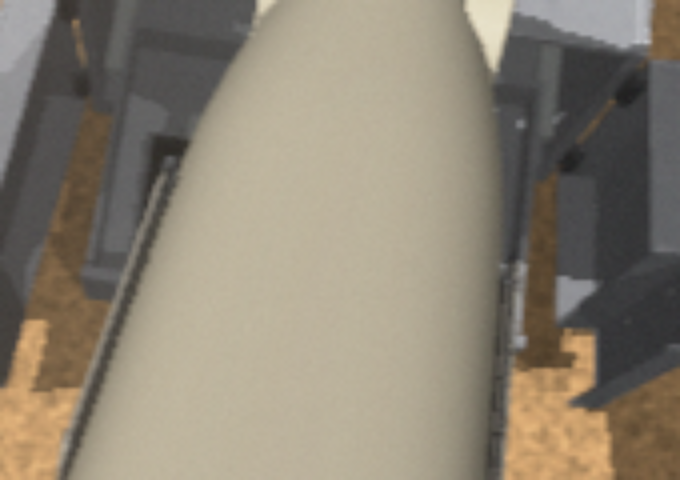

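The arm hides the stem in this view. I'll trust the measurement, descend and grip.

drive_tool(plan="0.2 -0.6 21 -3.7 -0.7 0 0; 0.2 0 0 0 0 0 0; -1 0 0 0 0 0 0; -1 0 0 0 0 0 0; -1 0 0 0 0 0 0; -1 0 0 0 0 0 0", grip_force=60)

```text
clock: 22.45
tcp_pos: [0.5508, -0.0343, 0.0934]
orientation: [-0.553, 0.566, 0.435, -0.429]
wrist_force: [-0.6, 1.1, -3.0]
finger_gap: 0.0255
```

```bash
python3 st.py 2
```

```text
t 22.45 q [-0.205  0.356 -0.304  0.892 -0.005  0.05 ] p [550.8 -34.3  93.4] gap 25.5 F [-0.6  1.1 -3. ]
[[ 0.252  0.018 -0.968]
 [ 0.968 -0.009  0.252]
 [-0.004 -1.    -0.019]]
[-70.82277384  -0.85550246  90.42856662]
[-0.21  0.37 -0.31  0.88  0.  ]
[-0.4 12.3  5.8  1.1 -0.2 -0.2]
--
```

The TCP stopped 12 mm high and the tube is gripped only near its top (gap 25.5). I'll release and retry the descent.

drive_tool(plan="0.2 0 0 0 0 0 0; 0.2 0 0 0 0 0 0; 0.2 0 0 0 0 0 0")

```text
clock: 22.82
tcp_pos: [0.5513, -0.0344, 0.0937]
orientation: [-0.553, 0.566, 0.436, -0.429]
wrist_force: [-0.3, 0.1, -0.3]
finger_gap: 0.0509
```

```bash
python3 st.py 2
```

```text
t 22.82 q [-0.205  0.356 -0.303  0.892 -0.005  0.05 ] p [551.3 -34.4  93.7] gap 50.9 F [-0.3  0.1 -0.3]
[[ 0.252  0.018 -0.968]
 [ 0.968 -0.009  0.252]
 [-0.004 -1.    -0.02 ]]
[-70.33397932  -0.88776379  90.71728237]
[-0.21  0.37 -0.31  0.88  0.  ]
[-0.5 12.6  6.3  1.1 -0.2 -0.2]
--
```

drive_tool(plan="0.2 0 6 3 0 0 0; 0.2 0 0 0 0 0 0")

```text
clock: 23.08
tcp_pos: [0.5482, -0.0336, 0.0872]
orientation: [-0.553, 0.566, 0.436, -0.429]
wrist_force: [-0.5, 0.2, 0.9]
finger_gap: 0.0512
```

```bash
python3 st.py 2; python3 -c "
from h import *
print(monitor.get_state()['tau'])"
```

```text
t 23.07 q [-0.205  0.357 -0.32   0.874 -0.005  0.05 ] p [548.2 -33.6  87.2] gap 51.2 F [-0.5  0.2  0.9]
[[ 0.252  0.018 -0.968]
 [ 0.968 -0.009  0.252]
 [-0.004 -1.    -0.02 ]]
[-73.48562618  -0.4753122   84.15087117]
[-0.21  0.37 -0.31  0.88  0.  ]
[-0.5  6.1  3.   1.1 -0.2 -0.2]
--
[-2.09140393e-02 -4.67009032e+01  2.61019099e+01 -3.10549820e-01
 -1.69440469e-02  6.18741124e-04]
```

drive_tool(plan="0.2 0 6 3 1 0 0; 0.2 0 0 0 0 0 0")

```text
clock: 23.32
tcp_pos: [0.5451, -0.0329, 0.0805]
orientation: [-0.558, 0.561, 0.431, -0.433]
wrist_force: [0.5, 0.4, -0.2]
finger_gap: 0.051
```

```bash
python3 st.py 2; python3 -c "
from h import *
snap('9',('top',))
p=cv2.imread('pics/top9.png')[180:300,230:400]; cv2.imwrite('pics/top9c.png',cv2.resize(p,None,fx=4,fy=4))"
```

```text
t 23.32 q [-0.205  0.372 -0.316  0.882 -0.004  0.05 ] p [545.1 -32.9  80.5] gap 51.0 F [ 0.5  0.4 -0.2]
[[ 0.252 -0.    -0.968]
 [ 0.968 -0.004  0.252]
 [-0.004 -1.    -0.001]]
[-7.67867723e+01 -5.69320122e-02  7.75018941e+01]
[-0.21  0.37 -0.31  0.88  0.  ]
[-0.4 -0.5 -0.4  0.  -0.2 -0.2]
--
```

View pics/top9c.png

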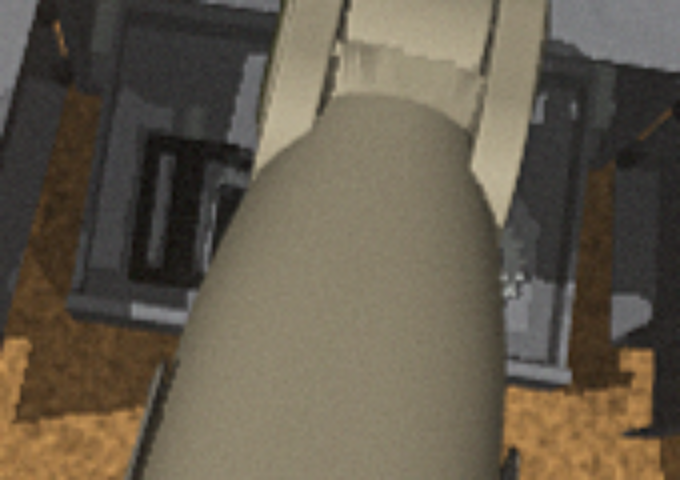

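drive_tool(plan="-1 0 0 0 0 0 0; -1 0 0 0 0 0 0; -1 0 0 0 0 0 0; -1 0 0 0 0 0 0", grip_force=50)

```text
clock: 23.88
tcp_pos: [0.5457, -0.033, 0.0811]
orientation: [-0.558, 0.561, 0.432, -0.433]
wrist_force: [-1.2, -0.8, -1.0]
finger_gap: 0.0265
```

```bash
python3 st.py 2
```

```text
t 23.88 q [-0.205  0.371 -0.315  0.882 -0.004  0.05 ] p [545.7 -33.   81.1] gap 26.5 F [-1.2 -0.8 -1. ]
[[ 0.252  0.001 -0.968]
 [ 0.968 -0.004  0.252]
 [-0.004 -1.    -0.002]]
[-76.14137244  -0.10492899  78.13040062]
[-0.21  0.37 -0.31  0.88  0.  ]
[-0.5  0.1  0.3  0.1 -0.2 -0.2]
--
```

```bash
cat > pl.py <<'E'
from kin import *
import sys
k=int(sys.argv[1])
s,R0=state(); p=s['tcp_pos']*1000
up=np.array([0,0,1.]); y=-up
R=np.array(ori(0,-8.2,flip=True))
G=[(np.array([546,-33,345.]),R),(np.array([520,170,345.]),R),(np.array([478,368,345.]),R),(np.array([478,368,70.]),R),(np.array([478,368,35.]),R)]
if k==0:
  for g in G: q,e=ik(g[0],y,(0,.3,0,1.2,0)); print(np.round(q,2),round(e,1))
rows(G[k:int(sys.argv[2])],dmax=50)
E
python3 pl.py 0 5
```

```text
t 23.88 q [-0.205  0.371 -0.315  0.882 -0.004  0.05 ] p [545.7 -33.   81.1] gap 26.5 F [-1.2 -0.8 -1. ]
[[ 0.252  0.001 -0.968]
 [ 0.968 -0.004  0.252]
 [-0.004 -1.    -0.002]]
[-0.21  0.25  0.18  1.5   0.  ] 0.0
[0.17 0.25 0.18 1.5  0.  ] 0.0
[0.52 0.37 0.35 1.55 0.  ] 0.0
[ 0.52  0.48 -0.17  0.92  0.  ] 0.0
[ 0.52  0.51 -0.21  0.84  0.  ] 0.0
[ -0.2 -44.   -0.2   0.   -0.   -0. ]
[ -0.1 -44.   -0.1   0.   -0.   -0. ]
[ -0.1 -44.   -0.1   0.   -0.   -0. ]
[ -0.1 -44.   -0.1   0.   -0.   -0. ]
[ -0.  -44.   -0.1   0.   -0.   -0. ]
[ -0.  -44.   -0.1   0.   -0.   -0. ]
--
[38.   0.  15.1  0.   0.   0. ]
[38.   0.  15.1  0.   0.   0. ]
[38.   0.  15.1  0.   0.   0. ]
[38.   0.  15.1  0.   0.   0. ]
[38.   0.  15.1  0.   0.   0. ]
--
[36.3  0.  18.   0.   0.   0. ]
[36.3  0.  18.   0.   0.   0. ]
[36.3  0.  18.   0.   0.   0. ]
[36.3  0.  18.   0.   0.   0. ]
[36.3  0.  18.   0.   0.   0. ]
--
[ 0.  45.8  0.   0.   0.   0. ]
[ 0.  45.8  0.   0.   0.   0. ]
[ 0.  45.8  0.   0.   0.   0. ]
[ 0.  45.8  0.   0.   0.   0. ]
[ 0.  45.8  0.   0.   0.   0. ]
[ 0.  45.8  0.   0.   0.   0. ]
--
[ 0. 35.  0.  0.  0.  0.]
--
```

drive_tool(plan="-1 0 -25 0 0 0 0; -1 0 -35 0 0 0 0; -1 0 -35 0 0 0 0; -1 0 -25 30 0 0 0; -1 0 -30 25 0 0 0; -1 0 -44 0 0 0 0; -1 0 -44 0 0 0 0; -1 0 -36 0 0 0 0")

```text
clock: 24.88
tcp_pos: [0.4867, -0.0166, 0.3564]
orientation: [0.562, -0.557, -0.428, 0.436]
wrist_force: [0.4, -0.2, -3.0]
finger_gap: 0.0266
```

```bash
python3 pl.py 1 3; python3 -c "
from h import *
snap('10',('side','top'))"
```

```text
t 24.88 q [-0.197  0.143  0.077  1.519 -0.003  0.058] p [486.7 -16.6 356.4] gap 26.6 F [ 0.4 -0.2 -3. ]
[[ 0.252 -0.014 -0.968]
 [ 0.968 -0.001  0.252]
 [-0.004 -1.     0.013]]
[47.3  2.7  3.7 -0.2 -0.1 -0.1]
[47.3  2.7  3.6 -0.2 -0.1 -0.1]
[47.3  2.8  3.6 -0.2 -0.1 -0.1]
[47.3  2.8  3.5 -0.2 -0.1 -0.1]
--
[36.3  0.  18.   0.   0.   0. ]
[36.3  0.  18.   0.   0.   0. ]
[36.3  0.  18.   0.   0.   0. ]
[36.3  0.  18.   0.   0.   0. ]
[36.3  0.  18.   0.   0.   0. ]
--
```

View pics/side10.png

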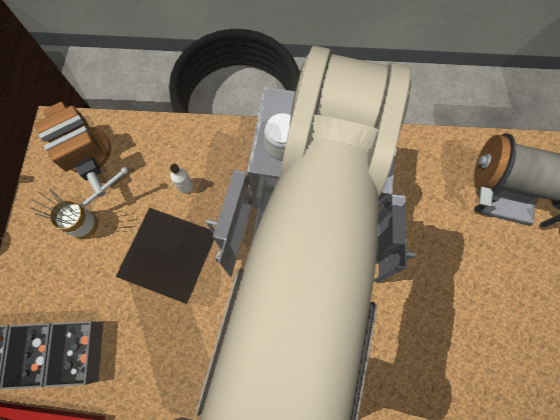

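Everything is undisturbed and the mat is clear. I'll carry the stem over the left door to the mat.

drive_tool(plan="-1 40 1 8 0 0 0; -1 47 1 10 0 0 0; -1 47 1 12 0 0 0; -1 47 1 12 0 0 0; -1 47 1 12 0 0 0; -1 47 1 12 0 0 0; -1 47 1 12 0 0 0; -1 36 1 10 0 0 0")

```text
clock: 25.98
tcp_pos: [0.4931, 0.3593, 0.3364]
orientation: [0.564, -0.559, -0.423, 0.438]
wrist_force: [-0.1, -0.6, -2.3]
finger_gap: 0.0265
```

```bash
python3 pl.py 2 5; python3 -c "
from h import *
snap('11',('top',))"
```

```text
t 25.98 q [0.496 0.403 0.376 1.567 0.004 0.759] p [493.1 359.3 336.4] gap 26.5 F [-0.1 -0.6 -2.3]
[[ 0.26  -0.021 -0.965]
 [ 0.966 -0.007  0.26 ]
 [-0.012 -1.     0.019]]
[ 4.4 -8.3 17.  -1.1 -0.7 -0.7]
--
[ 0.  45.8  0.   0.   0.   0. ]
[ 0.  45.8  0.   0.   0.   0. ]
[ 0.  45.8  0.   0.   0.   0. ]
[ 0.  45.8  0.   0.   0.   0. ]
[ 0.  45.8  0.   0.   0.   0. ]
[ 0.  45.8  0.   0.   0.   0. ]
--
[ 0. 35.  0.  0.  0.  0.]
--
```

View pics/top11.png

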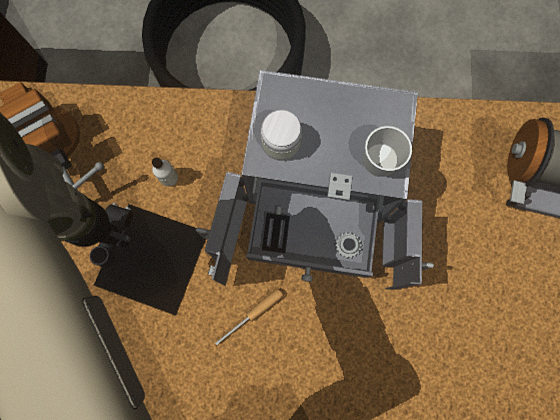

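The stem is held above the mat, the left door and oil bottle are clear, and the pedal and freewheel are in place. I'll level it and lower it.

drive_tool(plan="-1 2 30 6 -1.1 0 -0.7; -1 0 45 0 0 0 0; -1 0 45 0 0 0 0; -1 0 45 0 0 0 0; -1 0 45 0 0 0 0; -1 0 40 0 0 0 0; -1 0 0 0 0 0 0")

```text
clock: 26.9
tcp_pos: [0.4787, 0.365, 0.0662]
orientation: [0.561, -0.558, -0.427, 0.437]
wrist_force: [0.6, -0.5, -2.5]
finger_gap: 0.0263
```

```bash
python3 pl.py 3 5
```

```text
t 26.9 q [ 0.517  0.49  -0.166  0.929  0.003  0.773] p [478.7 365.   66.2] gap 26.3 F [ 0.6 -0.5 -2.5]
[[ 0.253 -0.014 -0.967]
 [ 0.967 -0.005  0.253]
 [-0.008 -1.     0.012]]
[ 2.7 -3.8  1.5 -0.7 -0.3 -0.5]
--
[ 0. 35.  0.  0.  0.  0.]
--
```

drive_tool(plan="-1 0 20 0 -0.7 0 -0.4; -1 0 8 0 0 0 0; -1 0 4 0 0 0 0; -1 0 0 0 0 0 0")

```text
clock: 27.4
tcp_pos: [0.4809, 0.3659, 0.0376]
orientation: [-0.559, 0.56, 0.434, -0.431]
wrist_force: [0.3, -0.2, -2.7]
finger_gap: 0.0263
```

```bash
python3 pl.py 4 5; python3 -c "
from h import *
snap('12',('side',))
p=cv2.imread('pics/side12.png')[180:320,80:250]; cv2.imwrite('pics/side12c.png',cv2.resize(p,None,fx=4,fy=4))"
```

```text
t 27.4 q [ 0.518  0.51  -0.213  0.843 -0.001  0.774] p [480.9 365.9  37.6] gap 26.3 F [ 0.3 -0.2 -2.7]
[[ 0.253  0.004 -0.967]
 [ 0.967  0.002  0.253]
 [ 0.003 -1.    -0.004]]
[ 1.3  2.6  3.3  0.2 -0.3  0.2]
--
```

View pics/side12c.png

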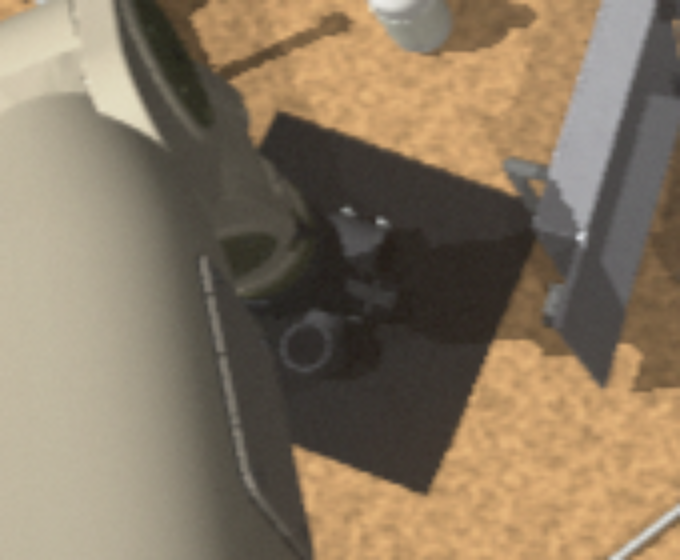

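The stem is just above the mat, with its clamps at crop (305,345) and (360,235), inside the mat. I'll lower it in small steps.

drive_tool(plan="-1 0 4 0 0 0 0; -1 0 3 0 0 0 0; -1 0 2 0 0 0 0; -1 0 0 0 0 0 0")

```text
clock: 27.95
tcp_pos: [0.4823, 0.3667, 0.0299]
orientation: [-0.559, 0.56, 0.435, -0.429]
wrist_force: [-0.1, -0.5, -3.0]
finger_gap: 0.0265
```

drive_tool(plan="-1 0 1.5 0 0 0 0; -1 0 0 0 0 0 0")

```text
clock: 28.2
tcp_pos: [0.4826, 0.3669, 0.0294]
orientation: [-0.559, 0.56, 0.435, -0.429]
wrist_force: [0.7, -0.5, -2.3]
finger_gap: 0.0262
```

drive_tool(plan="-1 0 2.5 0 0 0 0; -1 0 0 0 0 0 0")

```text
clock: 28.45
tcp_pos: [0.4828, 0.3671, 0.0297]
orientation: [-0.559, 0.561, 0.436, -0.428]
wrist_force: [-1.3, 0.3, -1.9]
finger_gap: 0.0262
```

drive_tool(plan="-1 0 4 0 0 0 0; -1 0 0 0 0 0 0")

```text
clock: 28.7
tcp_pos: [0.4834, 0.3676, 0.0298]
orientation: [-0.559, 0.561, 0.437, -0.428]
wrist_force: [0.0, 0.4, -2.8]
finger_gap: 0.0262
```

```bash
python3 -c "
from h import *
state()"
```

```text
t 28.7 q [ 0.519  0.518 -0.223  0.817 -0.001  0.774] p [483.4 367.6  29.8] gap 26.2 F [ 0.   0.4 -2.8]
[[ 0.253  0.012 -0.967]
 [ 0.968  0.006  0.253]
 [ 0.009 -1.    -0.01 ]]
```

The height stays at 29.7 mm when pushed, against 29.1 expected for contact, so the stem rests on the mat. I'll release gently.

drive_tool(plan="-0.1 0 0 0 0 0 0; -0.1 0 0 0 0 0 0; 0 0 0 0 0 0 0; 0.1 0 0 0 0 0 0; 0.1 0 -15 0 0 0 0; 0.1 0 -40 0 0 0 0; 0.1 0 -50 0 0 0 0; 0.1 0 -50 0 0 0 0")

```text
clock: 29.7
tcp_pos: [0.4795, 0.3654, 0.1857]
orientation: [-0.559, 0.56, 0.434, -0.43]
wrist_force: [0.7, 0.3, -0.4]
finger_gap: 0.047
```

drive_tool(plan="0.1 0 -40 20 0 0 0; 0.1 20 -40 20 0 0 0; 0.1 40 0 30 0 0 0; 0.1 50 0 10 0 0 0; 0.1 50 0 10 0 0 0; 0.1 50 0 0 0 0 0; 0.1 0 0 0 0 0 0")

```text
clock: 30.58
tcp_pos: [0.4461, 0.5982, 0.2848]
orientation: [-0.56, 0.561, 0.44, -0.423]
wrist_force: [-0.3, 0.8, -0.4]
finger_gap: 0.0472
```

```bash
python3 - <<'E'
from h import *
state()
o=snap('13')
for n in('side','top'):
    p,d=o[n]; P=cloud(n,d)*1000; c=P-O3; cx=c@EX; cy=c@EY; z=P[...,2]
    m=(d>0)&(z>256)&(z<272)&(cx<-38)
    for lab,mm in(('L',m&(cy>0)),('R',m&(cy<0))):
        if mm.sum()<20: print(n,lab,mm.sum()); continue
        (vx,vy,x0,y0)=cv2.fitLine(np.stack([cx[mm],cy[mm]],-1).astype(np.float32),cv2.DIST_L2,0,.01,.01).ravel(); print(n,lab,mm.sum(),'angle',np.rad2deg(np.arctan(vy/vx)))
    m=((d>0)&(z>12)&(z<60)&(P[...,0]>390)&(P[...,0]<580)&(P[...,1]>270)&(P[...,1]<470)).astype(np.uint8)
    if m.sum()>50: M=m>0; print('stem',m.sum(),cv2.minAreaRect(P[M][:,:2].astype(np.float32)),np.percentile(z[M],[50,98]))
    m=(d>0)&(abs(cy)<120)&(z>105)&(z<125)&(cx<-100)&(cx>-200); print('drawer front',np.percentile(cx[m],[5,50,95]))
E
```

```text
t 30.57 q [ 0.825  0.675  0.699  1.571 -0.006  1.083] p [446.1 598.2 284.8] gap 47.2 F [-0.3  0.8 -0.4]
[[ 0.255  0.021 -0.967]
 [ 0.967  0.014  0.256]
 [ 0.018 -1.    -0.017]]
side L 819 angle -37.94448
side R 531 angle 9.490737
stem 548 ((485.9114074707031, 368.12939453125), (44.15198516845703, 118.51305389404297), 74.84955596923828) [35.73856494 42.71506567]
drawer front [-148.46570712 -145.35710466 -140.62758888]
top L 1067 angle -8.794681
top R 683 angle 10.068914
stem 709 ((483.908447265625, 368.3797607421875), (45.7893180847168, 117.53466796875), 75.86469268798828) [34.9691635  42.71977019]
drawer front [-150.13525522 -146.59902443 -142.54060945]
```

View pics/top13.png

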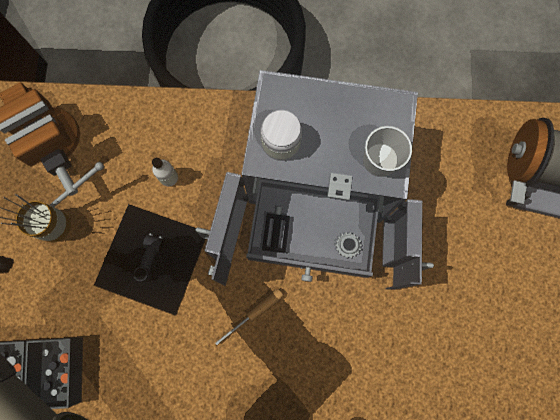

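View pics/side13.png

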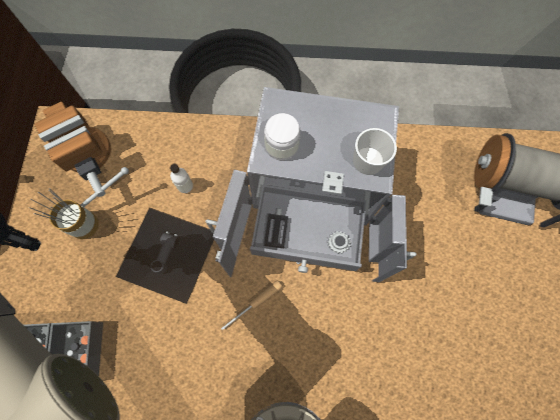

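The stem lies flat at (485,368) mm, near the mat's centre, with its top about 40 mm above the bench. Doors, drawer, pedal, freewheel, tin, tub, oil bottle and screwdriver all look right, and the arm is clear.

```bash
python3 -c "
from workcell import job
print(job.hand_in())"
```

```text
the job is handed in; nothing more can be done
None
```

The stem is lying flat on the rubber mat and the job is handed in at about 31 s of the 72 s allowed. I opened the right door by its pull and pushed the bolt down to its stop, where the push force rose to 20 N. Then I opened the left door and pulled the drawer out. I gripped the stem from above, carried it over the left door, and let go only once it rested on the mat.

**Final checks on the last pictures:**
- **Doors:** both stand past square, about 1.67 rad by the handle arcs. A line fit on the door tops gave about 9–10° past square, except the side-view fit of the left door. That one read 38°, most likely spoiled by other points in the fit, and I discarded it.
- **Drawer and bolt:** the drawer front is within about 1 mm of its fully-out place. Past the 185 mm of travel the grip slipped on the knob, as expected at the stop. The keeper hole was empty in an earlier picture.
- **Stem:** its centre is at (0.485, 0.368) m, near the middle of the mat. Most of it reads about 35 mm above the bench, with a high end near 43 mm; 39 mm is expected for lying flat.
- **Other things:** the pedal and freewheel are in the drawer. The tin, tub, oil bottle and screwdriver look unmoved.

**Could not confirm or went wrong:**
- **Spanner:** it is hidden under the open drawer, so I could not check it at the end.
- **Bolt approach:** my first near-horizontal approach ran into the joint 3 range limit and stopped short, so I used a 40° approach instead.
- **First stem grip:** it closed 12 mm too high, so I let go and gripped again lower.

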